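# Mount the hook post and hang the scrap pail

## Task

Mount the hook post in the bench rail: take it from its wooden holder, lower its T-foot through the rail's slot until the flange sits down on the rail, then give it a quarter turn so the foot locks under the lips and the hook arm points straight out from the rail towards the robot. Then hang the blue scrap pail on it, with the middle of the pail's black handle grip resting in the dip of the hook, so that it hangs upright and free, and let go. Leave everything else on the bench where it is.

Things in the scene. Friction and masses are not known exactly. Their poses are not given: they have to be found in the camera images.
- rail: Fixed aluminium T-slot rail, 340 mm long (y), 60 mm wide (x; -x is the robot's side), 24 mm high, black end caps. Origin: centre of its underside. A slot 16 mm wide runs along the middle of its top, full length; its lips are 6 mm thick, their top inner edges chamfered 3 mm. Under the lips is a cavity 46 mm wide, 12 mm deep.
- rail_slot (a point): Centre of the slot's mouth, midway along the rail and level with its top face (24 mm over the bench). Axes as the rail's.
- holder: Fixed wooden block, 80 (x) by 150 (y) by 34 mm high, in which the hook post stands at the start. Origin: centre of its underside. Its pocket is 38 mm square, 22 mm deep, centred 30 mm towards -y. Two spare black knobs are fixed in its +y half, their tops 54 mm over the bench.
- holder_pocket (a point): Centre of the pocket's mouth in the holder's top face.
- post: Loose upright hook post, 0.33 to 0.53 kg: square 20 mm aluminium profile (faces square to x and y) from a flange up to z = 275 mm. z runs up the post, x along the hook arm. Origin: centre of the underside of the flange, a steel disc 52 mm across, 6 mm thick, that rests on the holder at the start. A black 32 mm bracket at z 175 to 205 mm carries the arm.
- post_top (a point): Centre of the post's black top end, z = 275 mm in its frame. The top 65 mm of the post is plain 20 x 20 mm profile, free for gripping.
- t_foot (a point): Centre of the T-foot's head, 11.5 mm below the post's origin. Head: 32 mm long (the post's x, as the arm), 11 mm wide (y), 8 mm thick, its underside 15.5 mm below the flange, on a round neck 11 mm thick, 7.5 mm long. It enters the slot with the arm along the rail; turned a quarter, it is locked under the lips with 1.5 mm play.
- hook_seat (a point): Point on the post at x = 95 mm, z = 191 mm: where the axis of the pail's grip lies when it rests in the dip of the hook. The hook is a red rod 10 mm thick running out along +x, with a flat saddle 16 mm wide (y), 20 mm long in the dip, top 6 mm below this point; beyond, it turns up to a tip at x = 122 mm, top at z = 210 mm.
- pail: Loose blue pail, 0.17 to 0.32 kg, 100 mm across the rim, 80 mm the foot, 78 mm high, open. Origin: centre of its underside, z up. Its wire handle stands up in the pail's y-z plane, on a pivot (along y, z = 70 mm) stiff enough to stay where it is put; it starts within 0.12 rad of upright.
- bail_grip (a point): Centre of the handle's grip: straight black sleeve, 12 mm thick, 92 mm long along the pail's y, 158 mm over the pail's underside when upright (88 mm from the pivot). Below it 74 mm of open height down to the rim, 106 mm between the side wires. The hook needs the sleeve's middle, so hold it beside the middle. Axes: pail's when upright.
- foam_a: White foam offcut 70 x 36 x 20 mm, loose; leave it. Origin under its centre.
- foam_b: White foam offcut 60 x 40 x 24 mm, loose; leave it. Origin under its centre.
- tape: Yellow roll of tape lying flat, 84 mm diameter, 25 mm high, loose; leave it. Origin under its centre.
- ruler: Yellow ruler 300 x 28 x 5 mm, loose, behind the rail; leave it.
- knife: Orange cutter knife about 145 mm long, 18 mm high, loose; leave it.
- tub: White lidded tub, 90 mm diameter, 85 mm high, loose; leave it. Origin under its centre.
- glue: Black glue bottle with red cap, 60 mm diameter, 160 mm high, loose; leave it. Origin under its centre.
Not all that is in view belongs to the job. Leave any pink look-alike of the pail alone.

How it is judged:
By the outcome, as a careful person would: the job done as asked, in the order asked, and still so for the second after the job is handed in, with the robot touching nothing.
It also fails if it takes over 69 s, if anything falls off the work surface, if the arm or the gripper's body presses on something with over 40 N, if the wrist force passes 120 N, or if a joint passes its speed limit or range.

## Robot

A 6-joint arm with a two-finger parallel gripper is mounted at the origin on the work surface. World frame = base frame: x ahead of the robot, y to its left, z up, the work surface at z = 0. Lengths are in m, angles in rad, forces in N, time in s.
With the tool pointing down it reaches from about 0.425 to 0.95 m from the base axis. Payload 3.5 kg.
Tool frame: the origin (TCP) lies midway between the tips of the shut fingers; the grasp point (between the pads) lies 19 mm behind it; x points along the fingers, y is the direction in which the jaws open and shut, and the axes are right-handed (so a half turn about x gives the same grasp; the last joint's range is limited). The gripper opens to 85 mm and grips with 20 to 120 N. Pads are 22 mm wide; open, the fingers measure 114 mm over their backs; the gripper's body (76 mm by 85 mm) begins 54 mm behind the grasp point. The pads swing forward as they close: fully open they stand 13 mm farther back than shut.
Start: joints at [-1.328, 0.286, 1.577, -0, 1.279, -0.15], TCP at [0.258, -0.624, 0.231] pointing down, gripper open.
Joint ranges: [-2.77, 2.77], [-0.9, 2.22], [0.21, 2.48], [-1.53, 4.67], [0.24, 2.81], [-2.84, 2.84]. Speed limits (rad/s): [2.79, 2.79, 3.14, 3.14, 3.14, 3.14].

## Interface

Orientations are given as a unit quaternion [x, y, z, w].
In Python, from plant import ctrl, vision gives the robot as it stands. The module is installed in compiled form; this text tells all that it offers.
- The arm moves only by the tool play_rows, never from a script. Its arguments are lists of equal length, an entry for each row: "claw": the closure in counts, from 0 (fully open) to 255 (shut); "travel": the shift along the tool's x, y, z in m, a list of three; "dr": the turn, a rotation vector about the tool's x, y, z in rad, a list of three. In form: {"claw": [claw, ...], "travel": [[tx, ty, tz], ...], "dr": [[wx, wy, wz], ...]}. A call has 1 to 20 rows; each row is the pose to reach, as a shift and turn from the pose measured when the call began, along the tool's axes at that moment; what a row does not reach only later rows make up. A row lasts 1/10 s, in which the tool goes at most 50 mm and 8.59 degrees, less where a joint would pass 70% of its speed; a pose out of reach is approached as far as the arm can. A call with a gripper value outside its range is refused whole. The fingers move at their own pace and stop on an object; "force" is the grip in N (left out, the last holds). Time passes only in rows, so rows that repeat a pose let the fingers close. It gives the time, the measured TCP pose, the force and the opening at its end, in the units of the state.
- ctrl.get_state(): the state, without advancing time (a new reading comes with each control period).
- vision.read_camera(name): name is "scene" or "top" or "wrist"; returns a dict with "img" (420x560x3 uint8, red, green, blue), "range_z" (420x560 float32, m along the optical axis (not along the pixel's ray), 0 where there is no reading), "K" (3x3 intrinsics, pixels), "distortion" ([k1, k2, p1, p2, k3] as OpenCV has them; the pictures are not rectified), "world_to_cam" (4x4, takes a point from world to camera coordinates). Camera axes: x right, y up, looking along -z (the intrinsics and any distortion apply to the point x, -y, -z); pixel columns grow to the right and rows downward; lengths in m; the calibration is good to about 2 mm. A picture is of the moment at which its call begins.
- ctrl.sign_off(): hands the job in, once; it reports no verdict.
The state is a dict: "time": time; "qpos": joint angles; "dq": joint speeds; "joint_efforts": joint torques, N m; "eef_pos": TCP position; "tcp_rot": TCP orientation; "contact_force": force on the tool from outside, world axes, zero at the start; "wrist_torque": the same for the moment, N m; "opening": opening from 0.0 (shut) to 1.0 (fully open).
Only numpy, scipy, OpenCV 4.12 (cv2) and the standard library are available. Lean on these libraries where they do the work, as an engineer would, in place of code of your own. Each camera call takes 0.05 s, during which the arm holds its last target.

## Working session

There is one attempt and no reset: what is moved stays moved. The work goes in short steps, Python scripts to look and compute and a tool call to move; the robot and the scene stay as the last step left them, time stands still between calls to the robot, and variables do not carry over. Pictures are saved under pics/ and viewed, and the job is handed in when it is done.

Besides the shell and the picture viewer there is one more tool, called after ">>>" as name(argument=value, ...), one argument or row to a line, values as JSON. play_rows: Moves the arm, as the interface text tells. Its arguments: {"type":"object","properties":{"claw":{"type":"array","items":{"type":"number"}},"travel":{"type":"array","items":{"type":"array","items":{"type":"number"}}},"dr":{"type":"array","items":{"type":"array","items":{"type":"number"}}},"force":{"type":"number"}},"required":["claw","travel","dr"]}

```bash
mkdir -p pics; cat > h.py <<'E'
import numpy as np, cv2
from plant import ctrl, vision
from scipy.spatial.transform import Rotation as R
def cam(n):
    d=vision.read_camera(n); return d
def save(d,f): cv2.imwrite('pics/'+f,cv2.cvtColor(d['img'],cv2.COLOR_RGB2BGR))
def rays(d,uv):
    uv=np.asarray(uv,float).reshape(-1,1,2)
    n=cv2.undistortPoints(uv,np.array(d['K']),np.array(d['distortion'])).reshape(-1,2)
    W=np.array(d['world_to_cam']); Rc=W[:3,:3]; o=-Rc.T@W[:3,3]
    dirs=np.c_[n[:,0],-n[:,1],-np.ones(len(n))]@Rc
    return o,dirs   # scaled so range_z multiplies directly
def onplane(d,uv,z):
    o,r=rays(d,uv); t=(z-o[2])/r[:,2]; return o+r*t[:,None]
def pts(d,mask):
    v,u=np.nonzero(mask&(d['range_z']>0)); o,r=rays(d,np.c_[u,v]); return o+r*d['range_z'][v,u][:,None],np.c_[u,v]
def proj(d,P):
    P=np.asarray(P,float).reshape(-1,3);W=np.array(d['world_to_cam']);c=P@W[:3,:3].T+W[:3,3]
    c=c*[1,-1,-1]
    return cv2.projectPoints(c.reshape(-1,1,3),np.zeros(3),np.zeros(3),np.array(d['K']),np.array(d['distortion']))[0].reshape(-1,2)
E
python3 - <<'E'
from h import *
import pickle
s=ctrl.get_state(); print(s)
for n in ['scene','top','wrist']:
    d=cam(n); save(d,n+'0.png'); pickle.dump(d,open(n+'0.pkl','wb'))
    W=np.array(d['world_to_cam']); print(n,(-W[:3,:3].T@W[:3,3]).round(3),(-W[2,:3]).round(3),np.array(d['K'])[0,0],d['distortion'])
E
```

```text
{'time': 0.0, 'qpos': array([-1.32800713e+00,  2.87186479e-01,  1.57816874e+00, -9.68206357e-06,
        1.27861509e+00, -1.50001495e-01]), 'dq': array([ 0.00019205, -0.00173309, -0.00045889,  0.00065677,  0.00012901,
        0.0003985 ]), 'joint_efforts': array([ 8.09274607e-04, -4.05979800e+01, -2.92624426e+01, -7.35828166e-05,
        5.90336698e-03,  6.87151967e-06]), 'eef_pos': array([ 0.25823279, -0.62293937,  0.22993778]), 'tcp_rot': array([-0.69347066, -0.1388219 ,  0.69355518, -0.13714276]), 'contact_force': array([-0.20495828,  0.22443781,  0.32603917]), 'wrist_torque': array([ 0.04631389,  0.02951219, -0.02551978]), 'opening': 0.9969444152714321}
scene [ 1.26  -0.522  0.922] [-0.616  0.467 -0.635] 407.2805761316691 [0.01726992 0.         0.         0.         0.        ]
top [0.451 0.017 1.514] [ 0.077 -0.013 -0.997] 454.2478081198394 [-0.13259071  0.          0.          0.          0.        ]
wrist [ 0.329 -0.595  0.373] [-0.28  -0.115 -0.953] 352.1137135860546 [-0.08062481  0.          0.          0.          0.        ]
```

View pics/scene0.png

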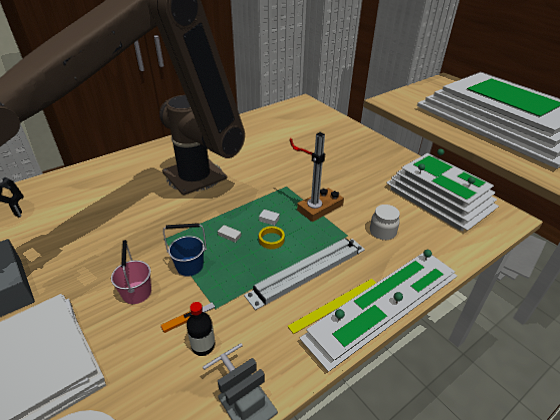

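View pics/top0.png

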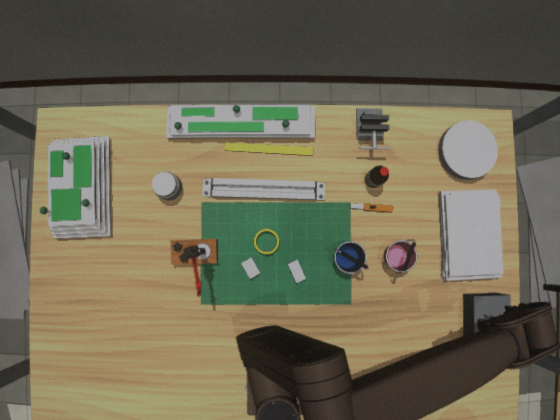

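The scene view shows the post in its holder at about (318,180), the rail at (305,270), the blue pail at (186,255) and the pink look-alike at (131,283). In the top view the rail centre is near (264,190), the post top near (190,253), the hook tip near (198,290), and the blue pail near (349,258). Next I'll measure these.

```bash
python3 - <<'E'
from h import *
import pickle
for n in ['scene','top']:
    d=pickle.load(open(n+'0.pkl','rb')); im=d['img']
    hsv=cv2.cvtColor(im,cv2.COLOR_RGB2HSV); H,S,V=[hsv[...,i].astype(int) for i in range(3)]
    allm=np.ones(H.shape,bool); v,u=np.nonzero(allm); o,r=rays(d,np.c_[u,v]); P=(o+r*d['range_z'].reshape(-1,1)).reshape(420,560,3)
    X,Y,Z=P[...,0],P[...,1],P[...,2]
    def rep(name,m):
        p=P[m]; 
        if len(p)<3: print(n,name,'few'); return
        print(n,name,len(p),'med',np.median(p,0).round(4),'min',np.percentile(p,2,axis=0).round(4),'max',np.percentile(p,98,axis=0).round(4))
    ok=d['range_z']>0
    blue=ok&(H>100)&(H<125)&(S>120)&(V>30)&(Z>0.01)&(X>.3)&(X<.8)&(abs(Y)<.4)
    rep('blue',blue); 
    rep('bluetop',blue&(Z>.07))
    grip=ok&(Z>.13)&(Z<.2)&(Y<0.0)&(Y>-.3)&(X>.35)&(X<.75)&(V<70)
    rep('grip',grip)
    red=ok&((H<6)|(H>174))&(S>150)&(V>80)&(Y>.0)&(Z>.1)&(Z<.35)
    rep('red',red)
    if red.sum()>10:
        q=P[red][:,:2]; c=q.mean(0); w=np.linalg.svd(q-c)[2][0]; print('  red dir',w, np.degrees(np.arctan2(w[1],w[0])))
    rep('posttop',ok&(Z>.295)&(Z<.33)&(Y>.0)&(Y<.4)&(X>.3)&(X<.8))
    rep('holder top',ok&(abs(Z-.034)<.006)&(H>5)&(H<18)&(S>120)&(Y>.0)&(Y<.5)&(X>.3)&(X<.8))
    rep('rail',ok&(abs(Z-.024)<.006)&(S<60)&(V>120)&(X>.55)&(X<.85)&(Y>-.25)&(Y<.25))
    big=cv2.resize(im,None,fx=1,fy=1)
d=pickle.load(open('top0.pkl','rb'))
cv2.imwrite('pics/t_a.png',cv2.cvtColor(cv2.resize(d['img'][160:310,140:420],None,fx=2.85,fy=2.85,interpolation=cv2.INTER_CUBIC),cv2.COLOR_RGB2BGR))
d=pickle.load(open('scene0.pkl','rb'))
cv2.imwrite('pics/s_a.png',cv2.cvtColor(cv2.resize(d['img'][120:320,110:380],None,fx=2.9,fy=2.9,interpolation=cv2.INTER_CUBIC),cv2.COLOR_RGB2BGR))
E
```

```text
scene blue 863 med [ 0.4054 -0.2339  0.0465] min [ 0.381  -0.2772  0.0126] max [ 0.4752 -0.1904  0.0758]
scene bluetop 84 med [ 0.3946 -0.2316  0.0733] min [ 0.379  -0.2747  0.0701] max [ 0.4766 -0.1879  0.079 ]
scene grip 119 med [ 0.4243 -0.2311  0.161 ] min [ 0.399  -0.2692  0.1548] max [ 0.4468 -0.1952  0.1648]
scene red 50 med [0.3555 0.2245 0.2254] min [0.3291 0.2153 0.2155] max [0.4154 0.2343 0.2401]
  red dir [0.98559197 0.1691404 ] 9.73784364067411
scene posttop 53 med [0.4514 0.2355 0.3054] min [0.4376 0.228  0.296 ] max [0.4588 0.2475 0.3099]
scene holder top 402 med [0.4618 0.2692 0.033 ] min [0.4079 0.1942 0.0284] max [0.4873 0.3415 0.0369]
scene rail 1283 med [0.6484 0.0155 0.0234] min [ 0.6221 -0.125   0.0197] max [0.842  0.2036 0.0272]
top blue 9 med [ 0.4255 -0.2105  0.0119] min [ 0.4073 -0.2575  0.0106] max [ 0.437  -0.1914  0.16  ]
top bluetop 4 med [ 0.43   -0.2031  0.1591] min [ 0.4142 -0.2304  0.1535] max [ 0.4373 -0.1909  0.1601]
top grip 114 med [ 0.4225 -0.227   0.1616] min [ 0.3993 -0.2646  0.1537] max [ 0.4435 -0.1916  0.1682]
top red 98 med [0.3672 0.228  0.2261] min [0.327  0.2173 0.2148] max [0.4239 0.237  0.2439]
  red dir [-0.98552021 -0.16955802] -170.2378773325197
top posttop 66 med [0.4441 0.2367 0.3095] min [0.4361 0.2278 0.2992] max [0.4547 0.2474 0.3138]
top holder top 568 med [0.4455 0.2768 0.034 ] min [0.4064 0.1956 0.0287] max [0.4818 0.3426 0.0392]
top rail 1354 med [0.6638 0.043  0.0241] min [ 0.6236 -0.123   0.0185] max [0.8361 0.2086 0.0294]
```

View pics/t_a.png

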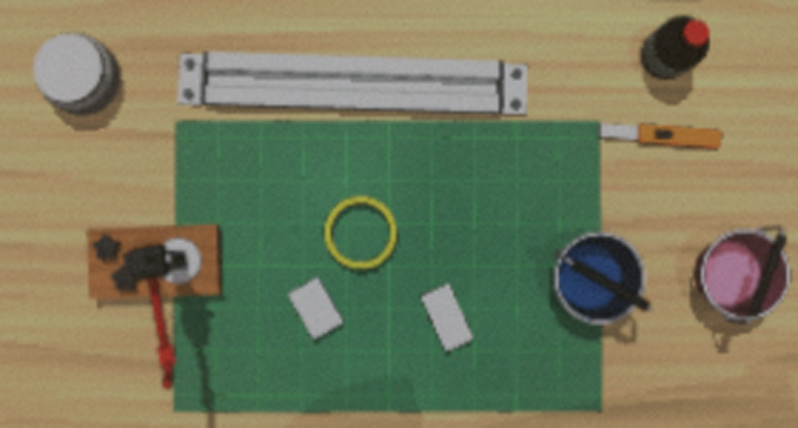

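View pics/s_a.png

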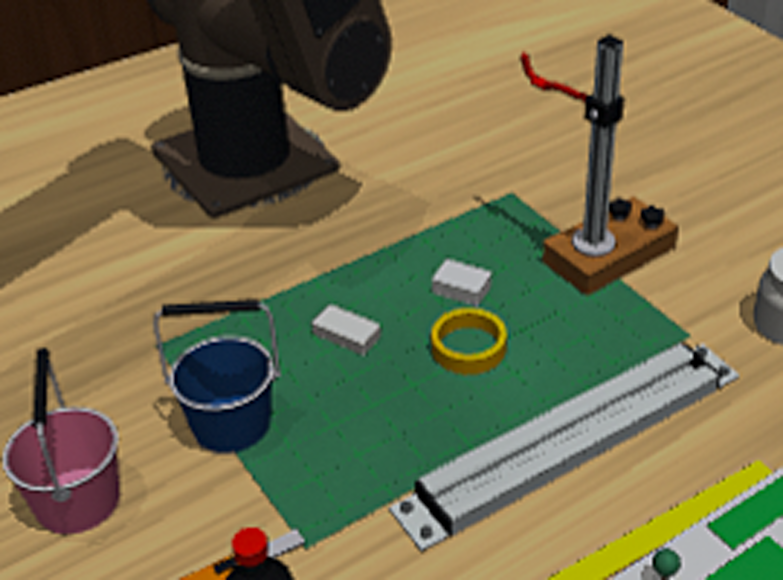

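```bash
python3 - <<'E'
from h import *
import pickle
ds={n:pickle.load(open(n+'0.pkl','rb')) for n in ['scene','top','wrist']}
# rail corners and slot: edges in top view, from pixel clicks on zoomed pic -> print rail white mask minAreaRect
for n in ['top','scene']:
    d=ds[n]; im=d['img']; hsv=cv2.cvtColor(im,cv2.COLOR_RGB2HSV); H,S,V=[hsv[...,i].astype(int) for i in range(3)]
    v,u=np.indices(H.shape); o,r=rays(d,np.c_[u.ravel(),v.ravel()]); P=(o+r*d['range_z'].reshape(-1,1)).reshape(420,560,3)
    X,Y,Z=P[...,0],P[...,1],P[...,2]
    reg=(X>.58)&(X<.72)&(Y>-.2)&(Y<.26)&(Z>.016)&(Z<.03)
    Q=onplane(d,np.c_[u[reg],v[reg]],.024)[:,:2]
    rc=cv2.minAreaRect((Q*1000).astype(np.float32)); print(n,'rail rect mm',rc, len(Q))
    # slot: darker pixels inside the rect
    # bright lips: average brightness as a function of x', using svd dir
    c=np.array(rc[0])/1000
    pl=onplane(d,np.c_[u.ravel(),v.ravel()],.024)[:,:2].reshape(420,560,2)
    best=None
    for yaw in np.radians(np.arange(-4,4.1,.25)):
        ex=np.array([np.cos(yaw),np.sin(yaw)]); ey=np.array([-ex[1],ex[0]])
        a=(pl-c)@ex; b=(pl-c)@ey
        m=(abs(a)<.035)&(abs(b)<.12)
        bins=np.floor((a[m]+.035)/.002).astype(int); mean=np.array([V[m][bins==k].mean() if (bins==k).any() else np.nan for k in range(35)])
        sc=np.nanvar(mean)
        if best is None or sc>best[0]: best=(sc,np.degrees(yaw),mean)
    print(' yaw',best[1]); print(np.c_[np.arange(-34,36,2),best[2].round(0)].astype(int).tolist())
    pt=(Z>.29)&(Z<.33)&(Y>.15)&(Y<.3)&(X>.4)&(X<.5)
    pv=np.c_[u[pt],v[pt]]; print(' posttop px',pv.min(0),pv.max(0),pv.mean(0))
    k=np.median(P[pt],0); print(k)
    g=(Z>.145)&(Z<.175)&(Y<-.15)&(Y>-.3)&(X>.35)&(X<.5)&(V<70)
    q=P[g]; c=q.mean(0); w=np.linalg.svd((q-c)[:,:2])[2][0]; t=(q-c)[:,:2]@w
    print(' grip',c.round(4),'dir',w.round(3),np.degrees(np.arctan2(w[1],w[0])).round(1),'mid',(c[:2]+w*(t.min()+t.max())/2).round(4),t.min().round(3),t.max().round(3))
    q2=onplane(d,np.c_[u[g],v[g]],.158)[:,:2]; c=q2.mean(0); w=np.linalg.svd((q2-c))[2][0]; t=(q2-c)@w; print(' grip plane',c.round(4),w.round(3),t.min().round(3),t.max().round(3), ((t.min()+t.max())/2).round(4))
    # fixed zooms
a=ds['top']['img'][225:300,160:225]; cv2.imwrite('pics/t_post.png',cv2.cvtColor(cv2.resize(a,None,fx=8,fy=8,interpolation=cv2.INTER_CUBIC),cv2.COLOR_RGB2BGR))
a=ds['scene']['img'][125:220,280:350]; cv2.imwrite('pics/s_post.png',cv2.cvtColor(cv2.resize(a,None,fx=6,fy=6,interpolation=cv2.INTER_CUBIC),cv2.COLOR_RGB2BGR))
s=ctrl.get_state(); Rt=R.from_quat(s['tcp_rot']).as_matrix(); print('tool axes cols\n',Rt.round(3))
W=np.array(ds['wrist']['world_to_cam']); co=-W[:3,:3].T@W[:3,3]; print('cam in tool',Rt.T@(co-s['eef_pos']))
E
```

```text
top rail rect mm ((652.4351806640625, 50.667449951171875), (366.8042907714844, 61.46472930908203), 88.24620819091797) 1387
 yaw -0.25
[[-34, 102], [-32, 102], [-30, 85], [-28, 130], [-26, 153], [-24, 168], [-22, 168], [-20, 168], [-18, 169], [-16, 169], [-14, 167], [-12, 163], [-10, 165], [-8, 161], [-6, 162], [-4, 168], [-2, 165], [0, 165], [2, 145], [4, 131], [6, 111], [8, 120], [10, 113], [12, 143], [14, 156], [16, 168], [18, 168], [20, 168], [22, 169], [24, 169], [26, 168], [28, 168], [30, 169], [32, 166], [34, 166]]
 posttop px [183 248] [192 256] [187.83823529 251.72058824]
[0.4441084  0.23662337 0.30937811]
 grip [ 0.4222 -0.2271  0.1615] dir [-0.504 -0.864] -120.3 mid [ 0.4209 -0.2294] -0.042 0.047
 grip plane [ 0.4221 -0.2278] [-0.504 -0.864] -0.042 0.047 0.0023
scene rail rect mm ((656.5872802734375, 39.40830993652344), (352.6764221191406, 66.30155181884766), 88.31932830810547) 1549
 yaw -1.5000000000000002
[[-34, 152], [-32, 176], [-30, 184], [-28, 180], [-26, 178], [-24, 177], [-22, 177], [-20, 179], [-18, 180], [-16, 179], [-14, 172], [-12, 155], [-10, 123], [-8, 91], [-6, 95], [-4, 125], [-2, 160], [0, 174], [2, 174], [4, 171], [6, 161], [8, 165], [10, 178], [12, 178], [14, 178], [16, 177], [18, 177], [20, 181], [22, 182], [24, 168], [26, 128], [28, 90], [30, 85], [32, 88], [34, 91]]
 posttop px [316 132] [324 140] [320.         136.43076923]
[0.45155082 0.23446188 0.30248003]
 grip [ 0.4235 -0.2319  0.1606] dir [0.523 0.852] 58.5 mid [ 0.4238 -0.2316] -0.045 0.046
 grip plane [ 0.4207 -0.231 ] [0.536 0.844] -0.046 0.046 0.0004
tool axes cols
 [[-0.     0.383 -0.924]
 [ 0.002 -0.924 -0.383]
 [-1.    -0.002 -0.   ]]
cam in tool [-0.1427504   0.00054868 -0.07645533]
```

View pics/t_post.png

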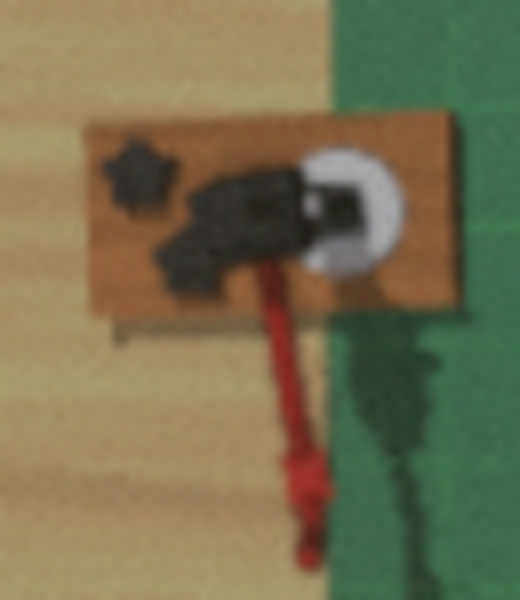

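View pics/s_post.png

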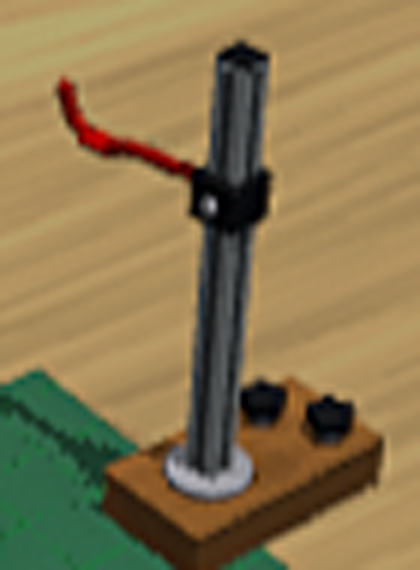

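```bash
cat >> h.py <<'E'
def Rt(phi):
    p=np.radians(phi); y=np.array([np.cos(p),np.sin(p),0]); x=np.array([0,0,-1.]); return np.c_[x,y,np.cross(x,y)]
def plan(pos,phi,base=None):
    s=ctrl.get_state() if base is None else base
    T=R.from_quat(s['tcp_rot']).as_matrix()
    tr=T.T@(np.array(pos)-s['eef_pos']); dr=R.from_matrix(T.T@Rt(phi)).as_rotvec()
    print('travel',tr.round(4).tolist(),'dr',dr.round(4).tolist(),'rows~',max(np.linalg.norm(tr)/.05,np.degrees(np.linalg.norm(dr))/8.59).round(1))
def st():
    s=ctrl.get_state(); T=R.from_quat(s['tcp_rot']).as_matrix()
    print('t',round(s['time'],2),'pos',s['eef_pos'].round(4),'phi',np.degrees(np.arctan2(T[1,1],T[0,1])).round(2),'xax',T[:,0].round(3),'F',s['contact_force'].round(2),'M',s['wrist_torque'].round(2),'open',round(s['opening'],3),'q',s['qpos'].round(2)); return s
E
python3 -c "
from h import *
st(); plan([.62,.03,.27],0)"
```

```text
t 0.15 pos [ 0.2583 -0.6231  0.2302] phi -67.49 xax [-0.     0.002 -1.   ] F [0.7  0.39 0.85] M [ 0.02 -0.03  0.06] open 0.999 q [-1.33  0.29  1.58 -0.    1.28 -0.15]
travel [-0.0388, -0.4649, -0.5842] dr [-1.1779, -0.0013, 0.0014] rows~ 15.0
```

>>> play_rows(
  claw=[0,0,0,0,0,0,0,0,0,0,0,0,0,0,0,0,0,0,0,0],
  travel=[
    [-0.04,-0.028,-0.035],
    [-0.04,-0.056,-0.07],
    [-0.04,-0.084,-0.105],
    [-0.04,-0.112,-0.14],
    [-0.04,-0.14,-0.175],
    [-0.04,-0.168,-0.21],
    [-0.04,-0.196,-0.245],
    [-0.04,-0.224,-0.28],
    [-0.04,-0.252,-0.315],
    [-0.04,-0.28,-0.35],
    [-0.04,-0.308,-0.385],
    [-0.04,-0.336,-0.42],
    [-0.04,-0.364,-0.455],
    [-0.04,-0.392,-0.49],
    [-0.04,-0.42,-0.525],
    [-0.04,-0.448,-0.56],
    [-0.04,-0.465,-0.584],
    [-0.04,-0.465,-0.584],
    [-0.04,-0.465,-0.584],
    [-0.04,-0.465,-0.584],
  ],
  dr=[
    [-0.07,0,0],
    [-0.14,0,0],
    [-0.21,0,0],
    [-0.28,0,0],
    [-0.35,0,0],
    [-0.42,0,0],
    [-0.49,0,0],
    [-0.56,0,0],
    [-0.63,0,0],
    [-0.7,0,0],
    [-0.77,0,0],
    [-0.84,0,0],
    [-0.91,0,0],
    [-0.98,0,0],
    [-1.05,0,0],
    [-1.12,0,0],
    [-1.178,0,0],
    [-1.178,0,0],
    [-1.178,0,0],
    [-1.178,0,0],
  ],
  force=60,
)

```text
time: 2.15
eef_pos: [0.6193, 0.0291, 0.2709]
tcp_rot: [0.5, 0.5, -0.5, 0.499]
contact_force: [-0.2, 0.6, -0.4]
opening: 0.998
```

```bash
python3 - <<'E'
from h import *
import pickle
st(); d=cam('wrist'); save(d,'w1.png'); pickle.dump(d,open('w1.pkl','wb'))
E
```

```text
t 2.15 pos [0.6193 0.0291 0.2709] phi -0.08 xax [-0.001  0.001 -1.   ] F [-0.22  0.57 -0.36] M [-0.08 -0.01  0.02] open 0.998 q [-0.12  0.14  1.68  0.    1.33 -0.12]
```

View pics/w1.png

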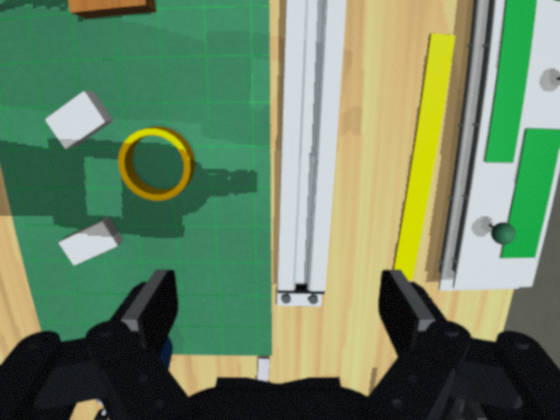

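The wrist view shows the rail running vertically, from (312,0) down to its −y end cap near (300,290), with the slot's dark line around column 310–320. I'll take edge profiles across it.

```bash
python3 - <<'E'
from h import *
import pickle
d=pickle.load(open('w1.pkl','rb')); im=d['img']; g=cv2.cvtColor(im,cv2.COLOR_RGB2GRAY).astype(int)
for r in [40,120,200,260]:
    u=np.arange(272,356); z=d['range_z'][r,u]; P=onplane(d,np.c_[u,np.full(len(u),r)],.024)
    print(r,P[0].round(3),P[-1].round(3)); print(' '.join(f'{int(a*1000)}:{b}' for a,b in zip(P[:,0],g[r,u])))
a=im[0:320,260:360]; cv2.imwrite('pics/w1z.png',cv2.cvtColor(cv2.resize(a[170:320],None,fx=4,fy=4,interpolation=cv2.INTER_CUBIC),cv2.COLOR_RGB2BGR))
E
```

```text
40 [0.613 0.161 0.024] [0.698 0.161 0.024]
612:182 613:181 614:182 615:183 616:183 617:171 618:146 619:117 621:107 622:107 623:107 624:114 625:132 626:168 627:199 628:215 629:215 630:215 631:217 632:216 633:215 634:215 635:217 636:216 637:217 638:217 639:216 640:216 641:214 642:216 643:213 644:205 645:191 646:188 647:196 648:209 649:216 650:216 651:217 652:216 653:216 654:215 655:212 657:202 658:182 659:164 660:154 661:151 662:150 663:143 664:146 665:151 666:163 667:189 668:210 669:215 670:214 671:217 672:215 673:217 674:216 675:217 676:216 677:215 678:216 679:216 680:216 681:215 682:216 683:216 684:215 685:207 686:193 687:179 689:178 690:172 691:171 692:172 693:172 694:172 695:176 696:177 697:177 698:178
120 [0.612 0.08  0.024] [0.703 0.08  0.024]
612:182 613:184 614:187 615:184 616:176 617:147 618:123 619:115 621:112 622:116 623:149 624:189 625:211 626:218 627:216 628:216 629:217 630:216 631:217 632:216 634:217 635:216 636:215 637:216 638:216 639:216 640:214 641:212 642:200 643:187 644:190 645:205 647:215 648:215 649:216 650:217 651:217 652:218 653:215 654:214 655:199 656:163 657:1
[... 1074 characters left out ...]
.024] [ 0.713 -0.088  0.024]
611:162 612:153 613:136 615:130 616:132 617:145 618:173 619:199 621:212 622:216 623:216 624:217 626:217 627:218 628:217 629:217 630:217 632:216 633:218 634:218 635:216 637:210 638:197 639:196 640:204 641:213 643:216 644:216 645:217 646:217 648:216 649:214 650:200 651:170 653:148 654:140 655:134 656:139 657:150 659:173 660:199 661:214 662:217 664:214 665:217 666:217 667:217 668:215 670:217 671:217 672:218 673:218 675:216 676:217 677:214 678:207 679:199 681:195 682:194 683:196 684:197 686:197 687:198 688:197 689:199 691:198 692:196 693:194 694:194 696:192 697:193 698:192 699:194 700:194 702:190 703:192 704:190 705:189 707:187 708:189 709:189 710:189 712:192 713:196
```

View pics/w1z.png

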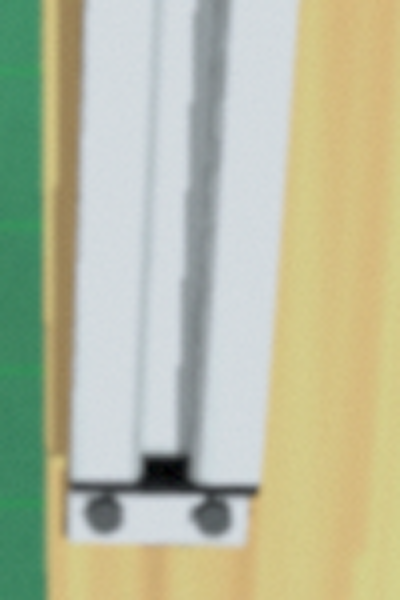

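```bash
python3 - <<'E'
from h import *
import pickle
d=pickle.load(open('w1.pkl','rb'))
print(onplane(d,[[301,288],[301,291],[301,293]],.024).round(4))
dt=pickle.load(open('top0.pkl','rb'))
# cap lines in top zoom: left cap edge x~205/2.85+140 , right ~501/2.85+140
print(onplane(dt,[[140+205/2.85,160+78/2.85],[140+501/2.85,160+86/2.85]],.024).round(4))
plan([.445,.237,.40],99.8)
E
```

```text
[[ 0.6477 -0.1264  0.024 ]
 [ 0.6478 -0.1308  0.024 ]
 [ 0.6478 -0.1337  0.024 ]]
[[ 0.6559  0.212   0.024 ]
 [ 0.647  -0.1318  0.024 ]]
travel [-0.1284, -0.1748, -0.208] dr [-1.7437, -0.002, -0.0007] rows~ 11.6
```

>>> play_rows(
  claw=[0,0,0,0,0,0,0,0,0,0,0,0,0,0,0],
  travel=[
    [-0.03,-0.014,-0.017],
    [-0.06,-0.028,-0.034],
    [-0.09,-0.042,-0.051],
    [-0.12,-0.058,-0.069],
    [-0.128,-0.073,-0.086],
    [-0.128,-0.087,-0.104],
    [-0.128,-0.102,-0.121],
    [-0.128,-0.116,-0.139],
    [-0.128,-0.13,-0.156],
    [-0.128,-0.146,-0.173],
    [-0.128,-0.16,-0.19],
    [-0.128,-0.175,-0.208],
    [-0.128,-0.175,-0.208],
    [-0.128,-0.175,-0.208],
    [-0.128,-0.175,-0.208],
  ],
  dr=[
    [-0.145,0,0],
    [-0.29,0,0],
    [-0.435,0,0],
    [-0.58,0,0],
    [-0.725,0,0],
    [-0.87,0,0],
    [-1.015,0,0],
    [-1.16,0,0],
    [-1.305,0,0],
    [-1.45,0,0],
    [-1.6,0,0],
    [-1.744,0,0],
    [-1.744,0,0],
    [-1.744,0,0],
    [-1.744,0,0],
  ],
)

```text
time: 3.7
eef_pos: [0.4453, 0.2359, 0.3996]
tcp_rot: [-0.059, 0.705, 0.06, 0.704]
contact_force: [0.6, 0.0, 0.2]
opening: 0.998
```

```bash
python3 - <<'E'
from h import *
import pickle
st(); d=cam('wrist'); save(d,'w2.png'); pickle.dump(d,open('w2.pkl','wb'))
E
```

```text
t 3.7 pos [0.4453 0.2359 0.3996] phi 99.64 xax [-0.001  0.001 -1.   ] F [0.61 0.02 0.22] M [0.03 0.06 0.05] open 0.998 q [ 0.28 -0.18  1.76  0.    1.56 -1.45]
```

View pics/w2.png

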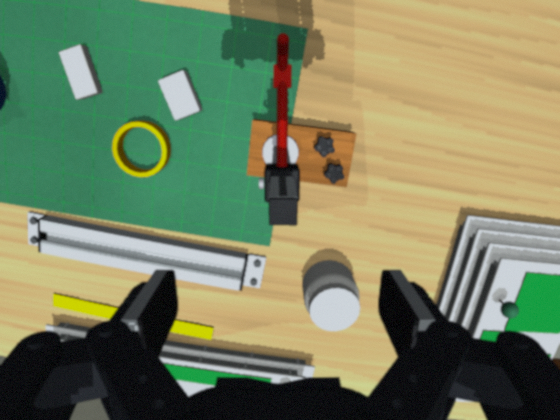

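The view from above the post shows its black top end at about (283,211), the bracket at (282,183) and the hook running up to (282,40).

```bash
python3 - <<'E'
from h import *
import pickle
d=pickle.load(open('w2.pkl','rb')); im=d['img']
cv2.imwrite('pics/w2z.png',cv2.cvtColor(cv2.resize(im[25:235,240:325],None,fx=2.8,fy=2.8,interpolation=cv2.INTER_CUBIC),cv2.COLOR_RGB2BGR))
cv2.imwrite('pics/w2y.png',cv2.cvtColor(cv2.resize(im[155:235,245:325],None,fx=7,fy=7,interpolation=cv2.INTER_CUBIC),cv2.COLOR_RGB2BGR))
g=im.mean(2)
print('row211',[(u,int(g[211,u])) for u in range(262,306)])
print('col283',[(v,int(g[v,283])) for v in range(180,232)])
hsv=cv2.cvtColor(im,cv2.COLOR_RGB2HSV); H,S,V=[hsv[...,i].astype(int) for i in range(3)]
red=((H<6)|(H>174))&(S>150)&(V>60); p,uv=pts(d,red); k=(p[:,2]>.19)&(p[:,2]<.26); p=p[k];uv=uv[k]
# rod: per row middle -> on plane z~.034+.185
rows=np.unique(uv[:,1]); M=[]
for r in rows:
    c=uv[uv[:,1]==r]; 
    if len(c)>5: M.append((c[:,0].mean(),r,p[uv[:,1]==r][:,2].mean(),len(c)))
M=np.array(M); Q=np.array([onplane(d,[[m[0],m[1]]],m[2]-.0)[0] for m in M])
print(M[::8].round(2)); print(Q[::8].round(4)); f=np.polyfit(Q[:,0],Q[:,1],1); print('slope',f,np.degrees(np.arctan(f[0])))
E
```

```text
row211 [(262, 103), (263, 103), (264, 103), (265, 100), (266, 103), (267, 95), (268, 74), (269, 56), (270, 50), (271, 52), (272, 54), (273, 51), (274, 55), (275, 53), (276, 54), (277, 54), (278, 52), (279, 56), (280, 54), (281, 51), (282, 55), (283, 56), (284, 51), (285, 55), (286, 51), (287, 49), (288, 55), (289, 53), (290, 52), (291, 53), (292, 52), (293, 52), (294, 50), (295, 52), (296, 64), (297, 104), (298, 142), (299, 164), (300, 165), (301, 167), (302, 167), (303, 170), (304, 168), (305, 168)]
col283 [(180, 25), (181, 28), (182, 28), (183, 29), (184, 29), (185, 27), (186, 29), (187, 25), (188, 26), (189, 26), (190, 27), (191, 28), (192, 29), (193, 26), (194, 34), (195, 44), (196, 57), (197, 53), (198, 42), (199, 44), (200, 52), (201, 54), (202, 55), (203, 55), (204, 51), (205, 55), (206, 53), (207, 53), (208, 53), (209, 55), (210, 56), (211, 56), (212, 56), (213, 52), (214, 54), (215, 52), (216, 55), (217, 53), (218, 50), (219, 53), (220, 53), (221, 50), (222, 52), (223, 57), (224, 83), (225, 126), (226, 160), (227, 172), (228, 171), (229, 172), (230, 171), (231, 171)]
[[2.830
[... 478 characters left out ...]
2400e+02 2.3000e-01 9.0000e+00]
 [2.8150e+02 1.3200e+02 2.3000e-01 1.0000e+01]
 [2.8150e+02 1.4000e+02 2.3000e-01 8.0000e+00]
 [2.8100e+02 1.4800e+02 2.3000e-01 9.0000e+00]
 [2.8150e+02 1.5600e+02 2.3000e-01 1.0000e+01]
 [2.8150e+02 1.6400e+02 2.3000e-01 1.0000e+01]]
[[0.3223 0.2184 0.2435]
 [0.328  0.2194 0.2425]
 [0.3391 0.2207 0.2243]
 [0.3452 0.2222 0.2199]
 [0.3517 0.223  0.219 ]
 [0.3584 0.2243 0.2199]
 [0.3651 0.2252 0.2233]
 [0.3717 0.2263 0.2265]
 [0.3783 0.2275 0.2272]
 [0.385  0.2286 0.2275]
 [0.3918 0.2298 0.2276]
 [0.3987 0.2305 0.2282]
 [0.4055 0.2317 0.2289]
 [0.4125 0.2325 0.2294]
 [0.4194 0.2341 0.2299]
 [0.4264 0.2353 0.2305]]
slope [0.16383552 0.1653579 ] 9.304421420468381
```

View pics/w2y.png

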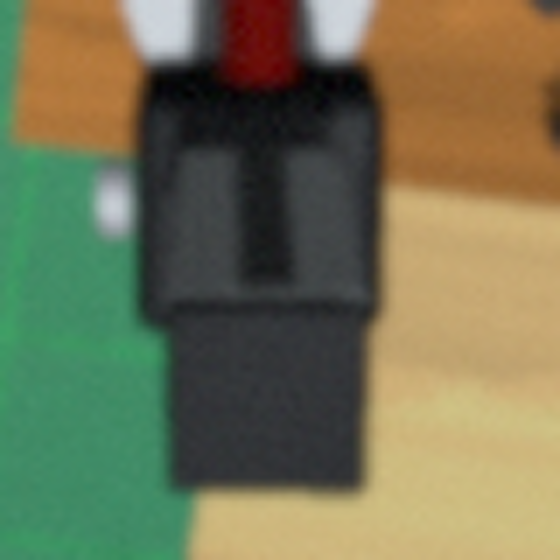

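```bash
python3 - <<'E'
from h import *
import pickle
d=pickle.load(open('w2.pkl','rb'))
print(onplane(d,[[282.7,211.2],[268.6,211.2],[296.8,211.2],[282.7,198],[282.7,224.4]],.309).round(4))
for z in (.29,.262): plan([.4445,.2365,z],99.3)
E
```

```text
[[0.4446 0.2385 0.309 ]
 [0.4462 0.2287 0.309 ]
 [0.4429 0.2482 0.309 ]
 [0.4351 0.2368 0.309 ]
 [0.4543 0.2401 0.309 ]]
travel [0.1095, 0.0005, -0.0007] dr [0.0062, -0.0007, -0.0014] rows~ 2.2
travel [0.1375, 0.0005, -0.0007] dr [0.0062, -0.0007, -0.0014] rows~ 2.8
```

>>> play_rows(
  claw=[0,0,0,0,0,0,0,255,255,255,255,255,255,255,255,255],
  travel=[
    [0.025,0.002,-0.0005],
    [0.05,0.002,-0.0005],
    [0.075,0.002,-0.0005],
    [0.1,0.002,-0.0005],
    [0.125,0.002,-0.0005],
    [0.143,0.002,-0.0005],
    [0.143,0.002,-0.0005],
    [0.143,0.002,-0.0005],
    [0.143,0.002,-0.0005],
    [0.143,0.002,-0.0005],
    [0.143,0.002,-0.0005],
    [0.143,0.002,-0.0005],
    [0.143,0.002,-0.0005],
    [0.143,0.002,-0.0005],
    [0.143,0.002,-0.0005],
    [0.143,0.002,-0.0005],
  ],
  dr=[
    [0.006,0,-0.001],
    [0.006,0,-0.001],
    [0.006,0,-0.001],
    [0.006,0,-0.001],
    [0.006,0,-0.001],
    [0.006,0,-0.001],
    [0.006,0,-0.001],
    [0.006,0,-0.001],
    [0.006,0,-0.001],
    [0.006,0,-0.001],
    [0.006,0,-0.001],
    [0.006,0,-0.001],
    [0.006,0,-0.001],
    [0.006,0,-0.001],
    [0.006,0,-0.001],
    [0.006,0,-0.001],
  ],
  force=90,
)

```text
time: 5.35
eef_pos: [0.445, 0.2384, 0.2576]
tcp_rot: [-0.057, 0.704, 0.058, 0.705]
contact_force: [0.2, 1.9, 6.4]
opening: 0.223
```

```bash
python3 - <<'E'
from h import *
import pickle
st(); d=cam('wrist'); save(d,'w3.png'); pickle.dump(d,open('w3.pkl','wb')); plan([.4445,.238,.33],99.3)
E
```

```text
t 5.35 pos [0.445  0.2384 0.2576] phi 99.31 xax [ 0.001  0.001 -1.   ] F [0.16 1.94 6.42] M [ 0.32 -0.05 -0.01] open 0.223 q [ 0.29 -0.12  1.96  0.    1.3  -1.44]
travel [-0.0724, -0.0002, -0.0004] dr [0.0002, 0.0015, -0.0011] rows~ 1.4
```

View pics/w3.png

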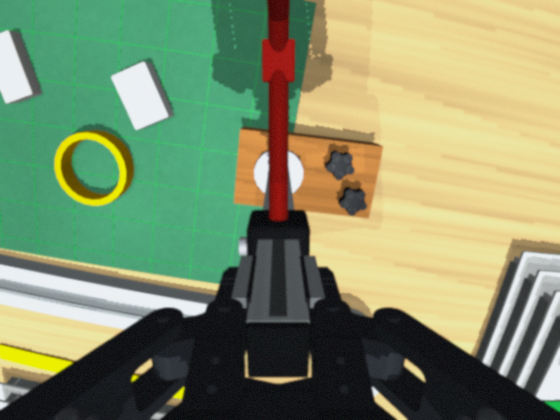

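>>> play_rows(
  claw=[255,255,255,255,255],
  travel=[
    [-0.01,0,0],
    [-0.03,0,0],
    [-0.06,0,0],
    [-0.075,0,0],
    [-0.075,0,0],
  ],
  dr=[
    [0,0.001,-0.001],
    [0,0.001,-0.001],
    [0,0.001,-0.001],
    [0,0.001,-0.001],
    [0,0.001,-0.001],
  ],
)

```text
time: 5.9
eef_pos: [0.4456, 0.2383, 0.3344]
tcp_rot: [-0.057, 0.703, 0.058, 0.706]
contact_force: [0.3, -0.3, -4.5]
opening: 0.227
```

```bash
python3 - <<'E'
from h import *
st(); plan([.652,.04,.31],-1.85)
d=cam('scene'); save(d,'s3.png'); cv2.imwrite('pics/s3.png',cv2.cvtColor(cv2.resize(d['img'][60:300,180:420],None,fx=2.4,fy=2.4),cv2.COLOR_RGB2BGR))
E
```

```text
t 5.9 pos [0.4456 0.2383 0.3344] phi 99.31 xax [ 0.004  0.001 -1.   ] F [ 0.35 -0.26 -4.54] M [ 0.04 -0.08 -0.04] open 0.227 q [ 0.29 -0.16  1.86 -0.    1.44 -1.44]
travel [0.025, -0.2291, 0.1715] dr [1.7656, 0.0027, -0.0036] rows~ 11.8
```

View pics/s3.png

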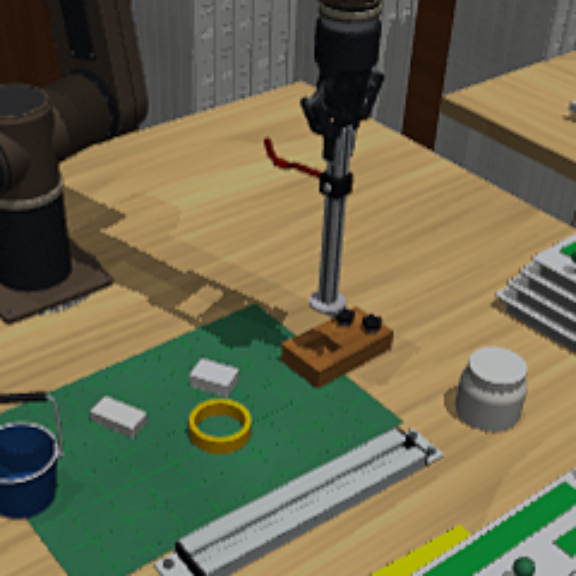

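>>> play_rows(
  claw=[255,255,255,255,255,255,255,255,255,255,255,255,255,255,255,255,255,255,255],
  travel=[
    [0,-0.014,0.011],
    [0,-0.029,0.022],
    [0,-0.043,0.032],
    [0,-0.058,0.043],
    [0,-0.072,0.054],
    [0,-0.087,0.065],
    [0.003,-0.101,0.075],
    [0.006,-0.115,0.086],
    [0.009,-0.13,0.097],
    [0.012,-0.144,0.108],
    [0.015,-0.158,0.118],
    [0.018,-0.173,0.129],
    [0.021,-0.187,0.14],
    [0.023,-0.201,0.15],
    [0.025,-0.215,0.161],
    [0.025,-0.229,0.1715],
    [0.025,-0.229,0.1715],
    [0.025,-0.229,0.1715],
    [0.025,-0.229,0.1715],
  ],
  dr=[
    [0.11,0,0],
    [0.22,0,0],
    [0.33,0,0],
    [0.44,0,0],
    [0.55,0.001,-0.001],
    [0.66,0.001,-0.001],
    [0.77,0.001,-0.002],
    [0.88,0.001,-0.002],
    [0.99,0.001,-0.002],
    [1.1,0.002,-0.002],
    [1.21,0.002,-0.003],
    [1.32,0.002,-0.003],
    [1.43,0.002,-0.003],
    [1.54,0.002,-0.003],
    [1.65,0.003,-0.004],
    [1.766,0.003,-0.004],
    [1.766,0.003,-0.004],
    [1.766,0.003,-0.004],
    [1.766,0.003,-0.004],
  ],
)

```text
time: 7.85
eef_pos: [0.6503, 0.0404, 0.3059]
tcp_rot: [-0.506, -0.494, 0.51, -0.491]
contact_force: [-0.2, 0.8, -4.7]
opening: 0.222
```

```bash
python3 - <<'E'
from h import *
import pickle
st(); plan([.6523,.04,.283],-1.85)
d=cam('wrist'); save(d,'w4.png'); pickle.dump(d,open('w4.pkl','wb'))
d=cam('scene'); pickle.dump(d,open('s4.pkl','wb')); cv2.imwrite('pics/s4.png',cv2.cvtColor(cv2.resize(d['img'][120:320,220:420],None,fx=2.9,fy=2.9),cv2.COLOR_RGB2BGR))
E
```

```text
t 7.85 pos [0.6503 0.0404 0.3059] phi -1.8 xax [-0.007 -0.    -1.   ] F [-0.16  0.8  -4.65] M [-0.01  0.02 -0.06] open 0.222 q [-0.09  0.19  1.55 -0.    1.4  -0.06]
travel [0.0229, 0.0022, 0.0004] dr [0.0009, 0.0006, 0.0068] rows~ 0.5
```

View pics/s4.png

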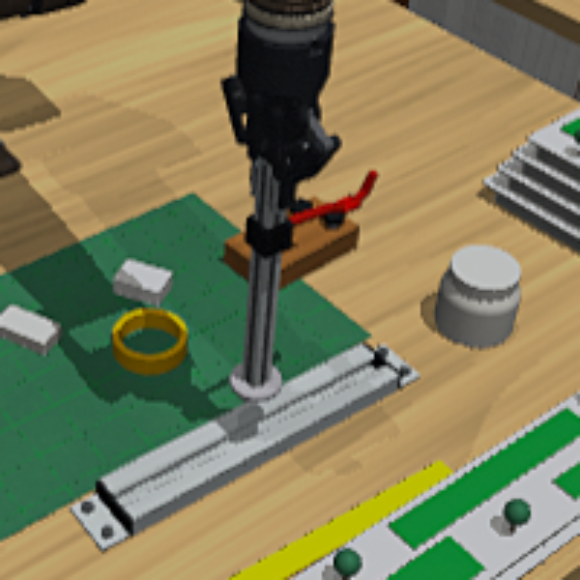

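View pics/w4.png

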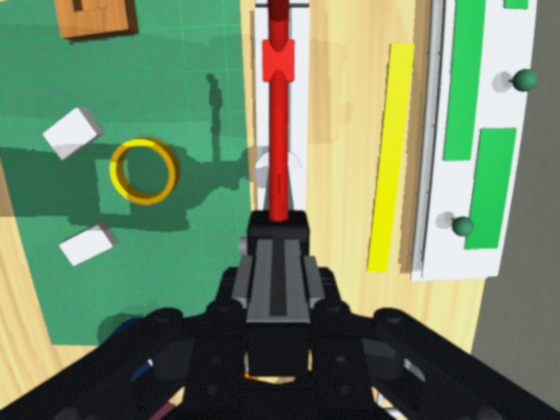

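```bash
python3 - <<'E'
from h import *
import pickle
d=pickle.load(open('w4.pkl','rb')); g=d['img'].mean(2)
for r in [30,100,120,140,165]:
    row=g[r]; du=np.convolve(row,[1,1,0,-1,-1],'same')
    print(r,[(u,int(row[u])) for u in range(244,318,2)])
W=d['world_to_cam']
for r,l,rr in [(100,None,None)]: pass
E
```

```text
30 [(244, 203), (246, 204), (248, 201), (250, 159), (252, 133), (254, 172), (256, 233), (258, 239), (260, 238), (262, 239), (264, 239), (266, 232), (268, 141), (270, 60), (272, 62), (274, 69), (276, 78), (278, 77), (280, 76), (282, 78), (284, 71), (286, 69), (288, 112), (290, 163), (292, 222), (294, 238), (296, 238), (298, 239), (300, 239), (302, 238), (304, 239), (306, 239), (308, 231), (310, 202), (312, 189), (314, 187), (316, 186)]
100 [(244, 134), (246, 188), (248, 197), (250, 203), (252, 176), (254, 140), (256, 212), (258, 239), (260, 239), (262, 238), (264, 239), (266, 238), (268, 178), (270, 71), (272, 70), (274, 76), (276, 82), (278, 82), (280, 87), (282, 81), (284, 75), (286, 73), (288, 118), (290, 181), (292, 231), (294, 239), (296, 239), (298, 238), (300, 239), (302, 239), (304, 239), (306, 238), (308, 213), (310, 192), (312, 188), (314, 182), (316, 180)]
120 [(244, 120), (246, 167), (248, 196), (250, 199), (252, 167), (254, 132), (256, 197), (258, 236), (260, 239), (262, 239), (264, 238), (266, 237), (268, 176), (270, 68), (272, 67), (274, 76), (276, 88), (278, 89), (280,
[... 396 characters left out ...]
 73), (274, 75), (276, 83), (278, 89), (280, 90), (282, 86), (284, 79), (286, 77), (288, 128), (290, 192), (292, 236), (294, 239), (296, 240), (298, 238), (300, 239), (302, 239), (304, 238), (306, 233), (308, 199), (310, 197), (312, 193), (314, 187), (316, 185)]
165 [(244, 80), (246, 80), (248, 106), (250, 137), (252, 145), (254, 156), (256, 223), (258, 238), (260, 237), (262, 233), (264, 222), (266, 211), (268, 169), (270, 75), (272, 70), (274, 78), (276, 78), (278, 89), (280, 89), (282, 86), (284, 80), (286, 84), (288, 182), (290, 232), (292, 235), (294, 232), (296, 234), (298, 232), (300, 230), (302, 233), (304, 238), (306, 228), (308, 205), (310, 207), (312, 206), (314, 203), (316, 200)]
```

```bash
python3 - <<'E'
from h import *
import pickle
d=pickle.load(open('w4.pkl','rb'))
for r,l,q in [(30,254.8,309.5),(100,255.3,308.5),(120,255.7,307.8),(140,256.2,307.6)]:
    P=onplane(d,[[l,r],[q,r]],.024); print(P.round(4).tolist(), 'mid',P.mean(0).round(4), 'rod mid on z .265',onplane(d,[[278.3,r]],.262).round(4))
E
```

```text
[[0.627, 0.188, 0.024], [0.6879, 0.1861, 0.024]] mid [0.6574 0.187  0.024 ] rod mid on z .265 [[0.6531 0.1478 0.262 ]]
[[0.6241, 0.1119, 0.024], [0.6859, 0.11, 0.024]] mid [0.655 0.111 0.024] rod mid on z .265 [[0.652  0.1144 0.262 ]]
[[0.6235, 0.089, 0.024], [0.6849, 0.0871, 0.024]] mid [0.6542 0.0881 0.024 ] rod mid on z .265 [[0.6517 0.1043 0.262 ]]
[[0.6229, 0.0655, 0.024], [0.6845, 0.0636, 0.024]] mid [0.6537 0.0645 0.024 ] rod mid on z .265 [[0.6514 0.094  0.262 ]]
```

>>> play_rows(
  claw=[255,255,255,255,255,255],
  travel=[
    [0.01,0.0025,0.0004],
    [0.02,0.0025,0.0004],
    [0.033,0.0025,0.0004],
    [0.033,0.0025,0.0004],
    [0.033,0.0025,0.0004],
    [0.033,0.0025,0.0004],
  ],
  dr=[
    [0,0,0.007],
    [0,0,0.007],
    [0,0,0.007],
    [0,0,0.007],
    [0,0,0.007],
    [0,0,0.007],
  ],
)

```text
time: 8.55
eef_pos: [0.6532, 0.04, 0.2744]
tcp_rot: [0.508, 0.491, -0.507, 0.493]
contact_force: [0.4, -0.4, -4.2]
opening: 0.228
```

```bash
python3 - <<'E'
from h import *
st(); plan([.6527,.04,.2476],-1.8)
d=cam('scene'); cv2.imwrite('pics/s5.png',cv2.cvtColor(cv2.resize(d['img'][200:300,250:370],None,fx=6,fy=6,interpolation=cv2.INTER_CUBIC),cv2.COLOR_RGB2BGR))
E
```

```text
t 8.55 pos [0.6532 0.04   0.2744] phi -1.8 xax [ 0.003 -0.001 -1.   ] F [ 0.4  -0.42 -4.15] M [-0.03  0.01 -0.01] open 0.228 q [-0.09  0.21  1.59 -0.    1.34 -0.06]
travel [0.0268, -0.0006, 0.0] dr [0.0, 0.0009, -0.0031] rows~ 0.5
```

View pics/s5.png

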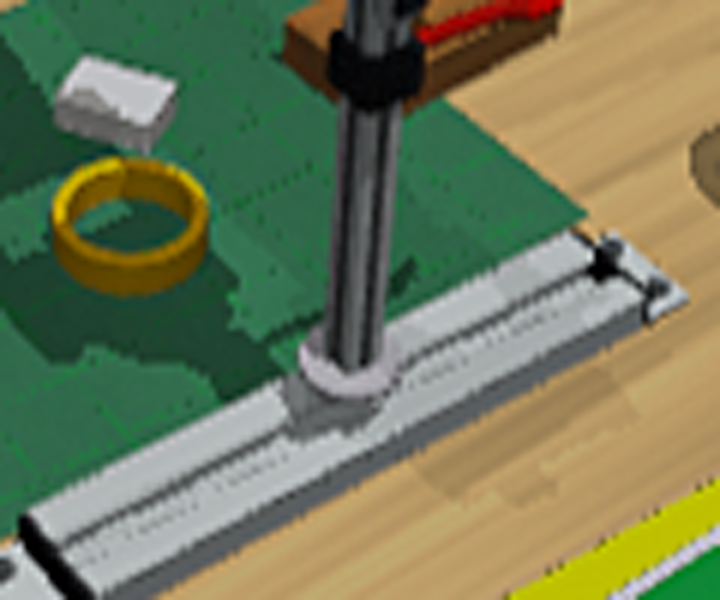

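>>> play_rows(
  claw=[255,255,255,255,255,255,255],
  travel=[
    [0.004,-0.0006,0],
    [0.008,-0.0006,0],
    [0.012,-0.0006,0],
    [0.016,-0.0006,0],
    [0.02,-0.0006,0],
    [0.022,-0.0006,0],
    [0.022,-0.0006,0],
  ],
  dr=[
    [0,0.001,-0.003],
    [0,0.001,-0.003],
    [0,0.001,-0.003],
    [0,0.001,-0.003],
    [0,0.001,-0.003],
    [0,0.001,-0.003],
    [0,0.001,-0.003],
  ],
)

```text
time: 9.3
eef_pos: [0.6525, 0.04, 0.2521]
tcp_rot: [-0.508, -0.492, 0.508, -0.492]
contact_force: [0.2, -0.1, -4.0]
opening: 0.219
```

```bash
python3 - <<'E'
from h import *
st(); plan([.6527,.04,.2476],-1.8)
E
```

```text
t 9.3 pos [0.6525 0.04   0.2521] phi -1.8 xax [-0.  0. -1.] F [ 0.19 -0.14 -4.  ] M [-0.07  0.02 -0.03] open 0.219 q [-0.09  0.23  1.61  0.    1.3  -0.06]
travel [0.0045, 0.0002, -0.0] dr [-0.0, -0.0, 0.0004] rows~ 0.1
```

>>> play_rows(
  claw=[255,255,255,255,255],
  travel=[
    [0.0015,0,0],
    [0.003,0,0],
    [0.004,0,0],
    [0.005,0,0],
    [0.005,0,0],
  ],
  dr=[
    [0,0,0],
    [0,0,0],
    [0,0,0],
    [0,0,0],
    [0,0,0],
  ],
)

```text
time: 9.8
eef_pos: [0.6527, 0.04, 0.2477]
tcp_rot: [0.508, 0.492, -0.508, 0.492]
contact_force: [-0.9, 0.6, -2.9]
opening: 0.226
```

```bash
python3 - <<'E'
from h import *
st(); plan([.6527,.04,.2476],88.2)
d=cam('scene'); cv2.imwrite('pics/s6.png',cv2.cvtColor(cv2.resize(d['img'][200:300,250:370],None,fx=6,fy=6,interpolation=cv2.INTER_CUBIC),cv2.COLOR_RGB2BGR))
E
```

```text
t 9.8 pos [0.6527 0.04   0.2477] phi -1.8 xax [ 0. -0. -1.] F [-0.88  0.6  -2.9 ] M [-0.03  0.16  0.04] open 0.226 q [-0.09  0.23  1.62 -0.    1.3  -0.06]
travel [0.0001, 0.0, -0.0] dr [-1.5708, 0.0001, -0.0001] rows~ 10.5
```

View pics/s6.png

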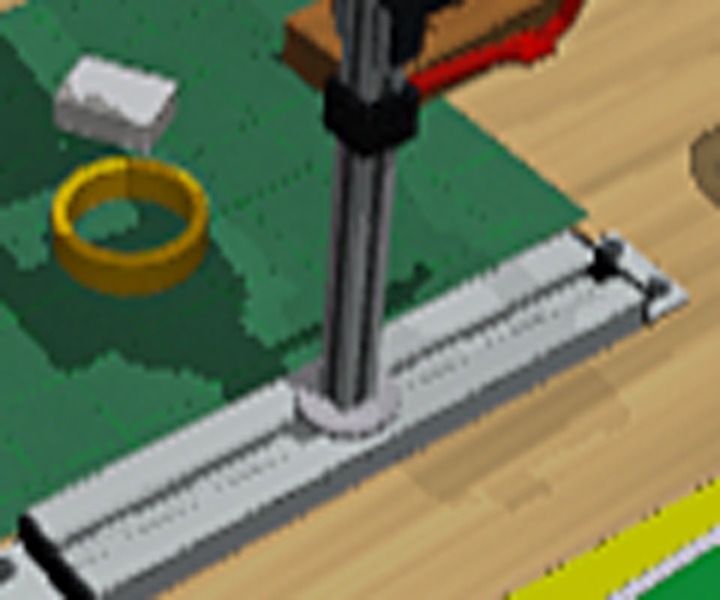

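>>> play_rows(
  claw=[255,255,255,255],
  travel=[
    [0.0005,0,0],
    [0.001,0,0],
    [0.001,0,0],
    [0.001,0,0],
  ],
  dr=[
    [0,0,0],
    [0,0,0],
    [0,0,0],
    [0,0,0],
  ],
)

```text
time: 10.25
eef_pos: [0.6528, 0.0399, 0.2476]
tcp_rot: [0.508, 0.492, -0.508, 0.492]
contact_force: [-1.3, 0.1, 1.7]
opening: 0.225
```

```bash
python3 - <<'E'
from h import *
st(); plan([.6527,.04,.2476],88.2)
E
```

```text
t 10.25 pos [0.6528 0.0399 0.2476] phi -1.8 xax [ 0.001 -0.    -1.   ] F [-1.26  0.14  1.66] M [-0.04  0.56  0.04] open 0.225 q [-0.09  0.23  1.62 -0.    1.3  -0.06]
travel [0.0, -0.0001, -0.0001] dr [-1.5708, 0.0008, -0.0006] rows~ 10.5
```

>>> play_rows(
  claw=[255,255,255,255,255,255,255,255,255,255,255,255,255,255,255,255,255,255],
  travel=[
    [0,0,0],
    [0,0,0],
    [0,0,0],
    [0,0,0],
    [0,0,0],
    [0,0,0],
    [0,0,0],
    [0,0,0],
    [0,0,0],
    [0,0,0],
    [0,0,0],
    [0,0,0],
    [0,0,0],
    [0,0,0],
    [0,0,0],
    [0,0,0],
    [0,0,0],
    [0,0,0],
  ],
  dr=[
    [-0.1,0,0],
    [-0.2,0,0],
    [-0.3,0,0],
    [-0.4,0,0],
    [-0.5,0,0],
    [-0.6,0,0],
    [-0.7,0,0],
    [-0.8,0,0],
    [-0.9,0,0],
    [-1.0,0,0],
    [-1.1,0,0],
    [-1.2,0,0],
    [-1.3,0,0],
    [-1.4,0,0],
    [-1.5,0,0],
    [-1.571,0,0],
    [-1.571,0,0],
    [-1.571,0,0],
  ],
)

```text
time: 12.05
eef_pos: [0.653, 0.0398, 0.2476]
tcp_rot: [0.011, 0.707, -0.012, 0.708]
contact_force: [-0.7, -0.2, -1.8]
opening: 0.222
```

```bash
python3 - <<'E'
from h import *
import pickle
st(); plan([.6527,.04,.2476],88.2)
d=cam('scene'); pickle.dump(d,open('s7.pkl','wb')); cv2.imwrite('pics/s7.png',cv2.cvtColor(cv2.resize(d['img'][120:320,220:420],None,fx=2.9,fy=2.9),cv2.COLOR_RGB2BGR))
d=cam('wrist'); save(d,'w7.png'); pickle.dump(d,open('w7.pkl','wb'))
E
```

```text
t 12.05 pos [0.653  0.0398 0.2476] phi 88.13 xax [ 0.001 -0.001 -1.   ] F [-0.66 -0.21 -1.77] M [-0.2   0.1   0.08] open 0.222 q [-0.09  0.23  1.62 -0.    1.3  -1.63]
travel [-0.0, 0.0002, -0.0003] dr [-0.0012, 0.0014, 0.0006] rows~ 0.0
```

View pics/s7.png

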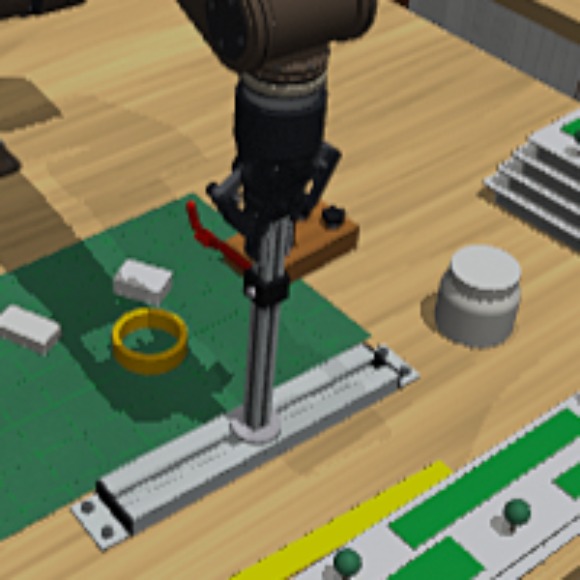

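View pics/w7.png

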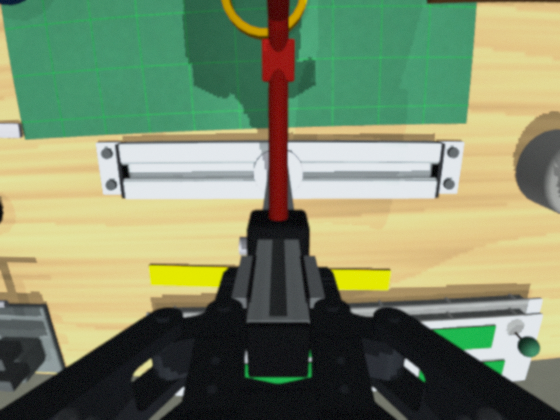

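>>> play_rows(
  claw=[120,0,0,0,0,0,0,0,0,0,0],
  travel=[
    [0,0,0],
    [0,0,0],
    [0,0,0],
    [0,0,0],
    [0,0,0],
    [-0.01,0,0],
    [-0.03,0,0],
    [-0.06,0,0],
    [-0.09,0,0],
    [-0.1,0,0],
    [-0.1,0,0],
  ],
  dr=[
    [0,0,0],
    [0,0,0],
    [0,0,0],
    [0,0,0],
    [0,0,0],
    [0,0,0],
    [0,0,0],
    [0,0,0],
    [0,0,0],
    [0,0,0],
    [0,0,0],
  ],
)

```text
time: 13.25
eef_pos: [0.6536, 0.0398, 0.3506]
tcp_rot: [0.011, 0.705, -0.012, 0.709]
contact_force: [-0.2, -0.2, -0.6]
opening: 1.004
```

```bash
python3 - <<'E'
from h import *
import pickle
st()
d=cam('wrist'); save(d,'w8.png'); pickle.dump(d,open('w8.pkl','wb'))
d=cam('top'); pickle.dump(d,open('t8.pkl','wb'))
E
```

```text
t 13.25 pos [0.6536 0.0398 0.3506] phi 88.16 xax [ 0.006 -0.001 -1.   ] F [-0.17 -0.23 -0.64] M [ 0.    0.04 -0.03] open 1.004 q [-0.09  0.18  1.49 -0.    1.47 -1.63]
```

View pics/w8.png

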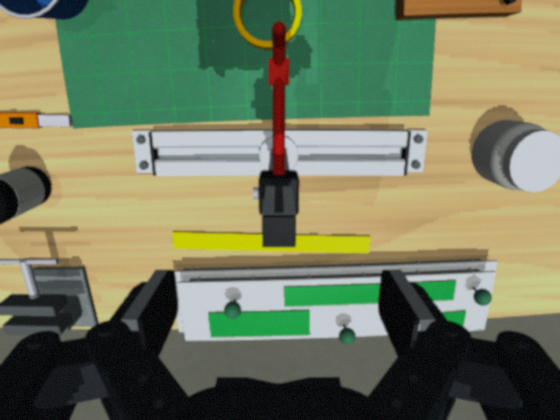

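The post now stands free in the rail: black top at (279,232), saddle at (279,71), tip at (279,30), rod square to the rail. I'll measure the seat and the yaw.

```bash
python3 - <<'E'
from h import *
import pickle
d=pickle.load(open('w8.pkl','rb')); im=d['img']
hsv=cv2.cvtColor(im,cv2.COLOR_RGB2HSV); H,S,V=[hsv[...,i].astype(int) for i in range(3)]
red=((H<6)|(H>174))&(S>150)&(V>60); red[:, :260]=0; red[:,300:]=0
rows=[(r,np.nonzero(red[r])[0]) for r in range(20,175)]
Q=[]
for r,c in rows:
    if len(c)>4:
        z=.024+.18; Q.append((r,c.min(),c.max(),*onplane(d,[[c.mean(),r]],z+.005)[0][:2]))
Q=np.array(Q); print(Q[::6].round(3))
wide=Q[(Q[:,2]-Q[:,1])>15]; print('saddle rows',wide[0,0],wide[-1,0], 'centre on z=.209', onplane(d,[[ (wide[:,1]+wide[:,2]).mean()/2,(wide[0,0]+wide[-1,0])/2]],.209).round(4))
rod=Q[(Q[:,0]>90)&(Q[:,0]<160)]; f=np.polyfit(rod[:,3],rod[:,4],1); print('arm yaw',np.degrees(np.arctan(f[0]))+180)
g=im.mean(2)
E=[]
for c in list(range(165,255,10))+list(range(305,400,10)):
    col=g[105:200,c]; bright=np.nonzero(col>0.5*(col.max()+col[:8].mean()))[0]; E.append((c,105+bright[0],105+bright[-1]))
P=np.array([onplane(d,[[c,a]],.024)[0] for c,a,b in E]); f=np.polyfit(P[:,1],P[:,0],1); print('rail front edge yaw',-np.degrees(np.arctan(f[0])),'centre at y.04',np.polyval(f,.04)+.03)
# post top
t=(g<70); 
print('col279',[(v,int(g[v,279])) for v in range(206,252,2)],'row232',[(u,int(g[232,u])) for u in range(256,302,2)])
p=onplane(d,[[279.3,231.5]],.299); print('top',p.round(4))
# cloud check saddle from top cam
d=pickle.load(open('t8.pkl','rb')); im=d['img']
hsv=cv2.cvtColor(im,cv2.COLOR_RGB2HSV); H,S,V=[hsv[...,i].astype(int) for i in range(3)]
red=((H<6)|(H>174))&(S>150)&(V>60); p,uv=pts(d,red); k=(p[:,2]>.17)&(p[:,2]<.26)&(p[:,1]>-.05)&(p[:,1]<.15);p=p[k]; print(len(p)); 
if len(p)>5: print(p.min(0),p.max(0),np.degrees(np.arctan(np.polyfit(p[:,0],p[:,1],1)[0])))
# pail grip, top view now unobstructed?
E
```

```text
[[2.30e+01 2.76e+02 2.81e+02 5.25e-01 4.30e-02]
 [2.90e+01 2.73e+02 2.84e+02 5.29e-01 4.30e-02]
 [3.50e+01 2.76e+02 2.82e+02 5.33e-01 4.30e-02]
 [4.80e+01 2.74e+02 2.84e+02 5.42e-01 4.30e-02]
 [5.40e+01 2.73e+02 2.84e+02 5.46e-01 4.30e-02]
 [6.00e+01 2.69e+02 2.88e+02 5.51e-01 4.20e-02]
 [6.60e+01 2.69e+02 2.88e+02 5.55e-01 4.20e-02]
 [7.20e+01 2.69e+02 2.88e+02 5.59e-01 4.20e-02]
 [7.80e+01 2.69e+02 2.87e+02 5.64e-01 4.20e-02]
 [8.40e+01 2.70e+02 2.85e+02 5.68e-01 4.10e-02]
 [9.00e+01 2.74e+02 2.83e+02 5.73e-01 4.20e-02]
 [9.60e+01 2.73e+02 2.83e+02 5.77e-01 4.10e-02]
 [1.02e+02 2.73e+02 2.83e+02 5.82e-01 4.10e-02]
 [1.08e+02 2.74e+02 2.83e+02 5.86e-01 4.10e-02]
 [1.14e+02 2.73e+02 2.83e+02 5.91e-01 4.10e-02]
 [1.20e+02 2.74e+02 2.83e+02 5.96e-01 4.10e-02]
 [1.26e+02 2.74e+02 2.83e+02 6.00e-01 4.10e-02]
 [1.32e+02 2.74e+02 2.82e+02 6.05e-01 4.00e-02]
 [1.38e+02 2.74e+02 2.83e+02 6.10e-01 4.10e-02]
 [1.44e+02 2.74e+02 2.83e+02 6.15e-01 4.00e-02]
 [1.50e+02 2.73e+02 2.84e+02 6.19e-01 4.00e-02]
 [1.56e+02 2.73e+02 2.84e+02 6.24e-01 4.00e-02]
 [1.62e+02 2.73e+02 2.83e+02 6.29e-01 4.00e-02]
 [1.68e+02 2.73e+02 2.84e+02 6.34e-01 4.00e-02]
 [1.74e+02 2.74e+02 2.83e+02 6.39e-01 4.00e-02]]
saddle rows 59.0 83.0 centre on z=.209 [[0.5588 0.0421 0.209 ]]
arm yaw 178.41606341695262
rail front edge yaw 1.4116077452976579 centre at y.04 0.6417364171902268
col279 [(206, 27), (208, 26), (210, 29), (212, 45), (214, 54), (216, 28), (218, 46), (220, 49), (222, 49), (224, 51), (226, 50), (228, 49), (230, 49), (232, 48), (234, 46), (236, 49), (238, 47), (240, 49), (242, 47), (244, 49), (246, 78), (248, 130), (250, 150)] row232 [(256, 135), (258, 132), (260, 126), (262, 78), (264, 46), (266, 46), (268, 48), (270, 47), (272, 48), (274, 46), (276, 52), (278, 48), (280, 49), (282, 47), (284, 49), (286, 47), (288, 50), (290, 47), (292, 47), (294, 55), (296, 127), (298, 154), (300, 157)]
top [[0.6536 0.0396 0.299 ]]
2
```

```bash
python3 - <<'E'
from h import *
st(); plan([.425,-.225,.31],-31)
E
```

```text
t 13.35 pos [0.6524 0.0399 0.3463] phi 88.15 xax [-0. -0. -1.] F [-0.21  0.58 -0.06] M [-0.06  0.03  0.03] open 1.001 q [-0.09  0.18  1.5  -0.    1.47 -1.63]
travel [0.0365, -0.272, -0.2188] dr [2.0796, 0.0002, 0.0008] rows~ 13.9
```

>>> play_rows(
  claw=[0,0,0,0,0,0,0,0,0,0,0,0,0,0,0,0,0,0,0],
  travel=[
    [0,-0.018,-0.015],
    [0,-0.036,-0.029],
    [0,-0.054,-0.044],
    [0,-0.072,-0.058],
    [0,-0.09,-0.073],
    [0,-0.109,-0.088],
    [0,-0.127,-0.102],
    [0.005,-0.145,-0.117],
    [0.01,-0.163,-0.131],
    [0.015,-0.181,-0.146],
    [0.02,-0.199,-0.16],
    [0.025,-0.218,-0.175],
    [0.03,-0.236,-0.19],
    [0.035,-0.254,-0.204],
    [0.036,-0.272,-0.219],
    [0.036,-0.272,-0.219],
    [0.036,-0.272,-0.219],
    [0.036,-0.272,-0.219],
    [0.036,-0.272,-0.219],
  ],
  dr=[
    [0.14,0,0],
    [0.28,0,0],
    [0.42,0,0],
    [0.56,0,0],
    [0.7,0,0],
    [0.84,0,0],
    [0.98,0,0],
    [1.12,0,0],
    [1.26,0,0],
    [1.4,0,0],
    [1.54,0,0],
    [1.68,0,0],
    [1.82,0,0],
    [1.96,0,0],
    [2.08,0,0],
    [2.08,0,0],
    [2.08,0,0],
    [2.08,0,0],
    [2.08,0,0],
  ],
)

```text
time: 15.25
eef_pos: [0.4252, -0.2243, 0.3102]
tcp_rot: [-0.615, -0.349, 0.615, -0.349]
contact_force: [0.0, 0.3, -0.4]
opening: 0.999
```

```bash
python3 - <<'E'
from h import *
import pickle
st()
d=cam('wrist'); save(d,'w9.png'); pickle.dump(d,open('w9.pkl','wb'))
E
```

```text
t 15.25 pos [ 0.4252 -0.2243  0.3102] phi -30.91 xax [-0.001  0.    -1.   ] F [ 0.02  0.25 -0.4 ] M [ 0.05 -0.05  0.03] open 0.999 q [-0.7  -0.21  1.94 -0.    1.41 -0.16]
```

View pics/w9.png

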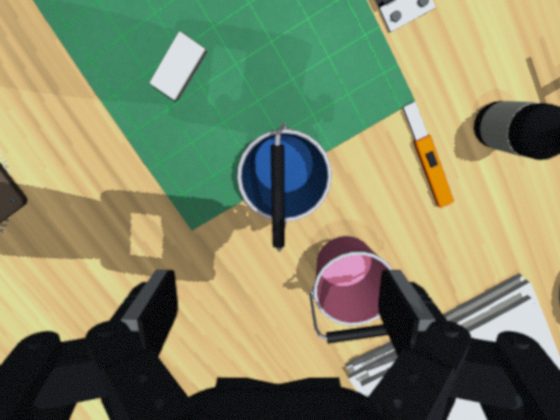

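```bash
python3 - <<'E'
from h import *
import pickle
d=pickle.load(open('w9.pkl','rb')); im=d['img']; g=im.mean(2)
v,u=np.indices(g.shape); o,r=rays(d,np.c_[u.ravel(),v.ravel()]); P=(o+r*d['range_z'].reshape(-1,1)).reshape(420,560,3)
m=(P[...,2]>.14)&(P[...,2]<.18)&(g<45)&(u>262)&(u<296)&(v>135)&(v<258)
rr=np.unique(v[m]); print('rows',rr.min(),rr.max(), 'z',np.percentile(P[m][:,2],[5,50,95]))
mid=[(c:=u[m&(v==k)]).mean() for k in rr]; wid=[u[m&(v==k)].size for k in rr]
print([(k,round(a,1),w) for k,a,w in zip(rr,mid,wid)][::6])
for zz in (.158,): 
    q=onplane(d,np.c_[mid,rr],zz)[:,:2]; f=np.polyfit(q[:,1],q[:,0],1); print('dir',np.degrees(np.arctan2(1,f[0]))); print('ends',q[0].round(4),q[-1].round(4),'mid',((q[0]+q[-1])/2).round(4),'len',np.linalg.norm(q[0]-q[-1]))
# rim: silver/blue ellipse circle on z=.078
hsv=cv2.cvtColor(im,cv2.COLOR_RGB2HSV); H,S,V=[hsv[...,i].astype(int) for i in range(3)]
b=((H>98)&(H<125)&(S>110)&(V>25)&(u>225)&(u<345)&(v>115)&(v<235)).astype(np.uint8)
b=cv2.morphologyEx(b,cv2.MORPH_CLOSE,np.ones((15,15)))
c=max(cv2.findContours(b,0,1)[0],key=cv2.contourArea); (cx,cy),ax,an=cv2.fitEllipse(cv2.convexHull(c)); print('rim ell',cx,cy,ax,onplane(d,[[cx,cy]],.078).round(4))
k=(P[...,2]>.08)&(P[...,2]<.19)&(g<60)&(u>320)&(u<380)&(v>322)&(v<345); print('pink grip',k.sum(),np.percentile(P[k],[5,50,95],axis=0).round(3) if k.any() else '')
print(onplane(d,[[325,338],[380,331]],.12).round(3))
E
```

```text
rows 145 246 z [0.16055491 0.16329304 0.16473247]
[(np.int64(145), np.float64(277.0), 4), (np.int64(151), np.float64(277.0), 13), (np.int64(157), np.float64(277.0), 13), (np.int64(163), np.float64(277.0), 13), (np.int64(169), np.float64(277.5), 12), (np.int64(175), np.float64(277.0), 13), (np.int64(181), np.float64(277.5), 12), (np.int64(187), np.float64(277.5), 12), (np.int64(193), np.float64(277.5), 14), (np.int64(199), np.float64(277.5), 14), (np.int64(205), np.float64(277.5), 14), (np.int64(211), np.float64(277.5), 14), (np.int64(217), np.float64(278.5), 12), (np.int64(223), np.float64(278.0), 11), (np.int64(229), np.float64(278.0), 11), (np.int64(235), np.float64(278.5), 10), (np.int64(241), np.float64(278.5), 10)]
dir 59.997983515342995
ends [ 0.4432 -0.1931] [ 0.3972 -0.2725] mid [ 0.4202 -0.2328] len 0.09181223912387941
rim ell 284.1692199707031 175.23846435546875 (82.20884704589844, 83.93694305419922) [[ 0.4272 -0.2345  0.078 ]]
pink grip 501 [[ 0.392 -0.401  0.159]
 [ 0.413 -0.391  0.163]
 [ 0.435 -0.381  0.165]]
[[ 0.375 -0.413  0.12 ]
 [ 0.433 -0.438  0.12 ]]
```

```bash
python3 - <<'E'
from h import *
st(); plan([.4355,-.206,.20],-30);plan([.4355,-.206,.139],-30)
E
```

```text
t 15.3 pos [ 0.4252 -0.2243  0.3103] phi -30.91 xax [-0.001 -0.    -1.   ] F [0.11 0.05 0.46] M [ 0.06  0.   -0.04] open 1.002 q [-0.7  -0.21  1.94 -0.    1.41 -0.16]
travel [0.1103, -0.0005, -0.021] dr [-0.0159, 0.0004, 0.0005] rows~ 2.2
travel [0.1713, -0.0005, -0.0211] dr [-0.0159, 0.0004, 0.0005] rows~ 3.5
```

>>> play_rows(
  claw=[0,0,0,0,0,0,0,0,0,150,220,255,255,255,255,255,255,255],
  travel=[
    [0,-0.0005,-0.021],
    [0.03,-0.0005,-0.021],
    [0.06,-0.0005,-0.021],
    [0.09,-0.0005,-0.021],
    [0.12,-0.0005,-0.021],
    [0.145,-0.0005,-0.021],
    [0.165,-0.0005,-0.021],
    [0.171,-0.0005,-0.021],
    [0.171,-0.0005,-0.021],
    [0.171,-0.0005,-0.021],
    [0.171,-0.0005,-0.021],
    [0.171,-0.0005,-0.021],
    [0.171,-0.0005,-0.021],
    [0.171,-0.0005,-0.021],
    [0.171,-0.0005,-0.021],
    [0.171,-0.0005,-0.021],
    [0.171,-0.0005,-0.021],
    [0.171,-0.0005,-0.021],
  ],
  dr=[
    [-0.016,0,0],
    [-0.016,0,0],
    [-0.016,0,0],
    [-0.016,0,0],
    [-0.016,0,0],
    [-0.016,0,0],
    [-0.016,0,0],
    [-0.016,0,0],
    [-0.016,0,0],
    [-0.016,0,0],
    [-0.016,0,0],
    [-0.016,0,0],
    [-0.016,0,0],
    [-0.016,0,0],
    [-0.016,0,0],
    [-0.016,0,0],
    [-0.016,0,0],
    [-0.016,0,0],
  ],
  force=80,
)

```text
time: 17.1
eef_pos: [0.4358, -0.2062, 0.1399]
tcp_rot: [-0.612, -0.353, 0.612, -0.354]
contact_force: [-1.1, 0.9, 3.8]
opening: 0.114
```

```bash
python3 - <<'E'
from h import *
import pickle
st()
d=cam('wrist'); save(d,'w10.png'); pickle.dump(d,open('w10.pkl','wb'))
d=cam('scene'); cv2.imwrite('pics/s10.png',cv2.cvtColor(cv2.resize(d['img'][150:310,110:310],None,fx=3.5,fy=3.5),cv2.COLOR_RGB2BGR))
E
```

```text
t 17.1 pos [ 0.4358 -0.2062  0.1399] phi -30.0 xax [ 0. -0. -1.] F [-1.07  0.86  3.76] M [0.17 0.13 0.01] open 0.114 q [-0.65 -0.05  2.12 -0.    1.07 -0.13]
```

View pics/w10.png

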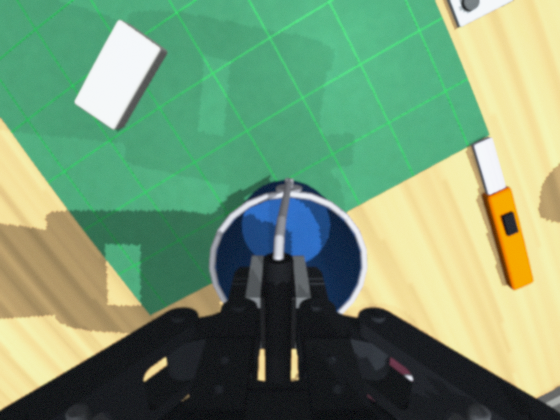

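View pics/s10.png

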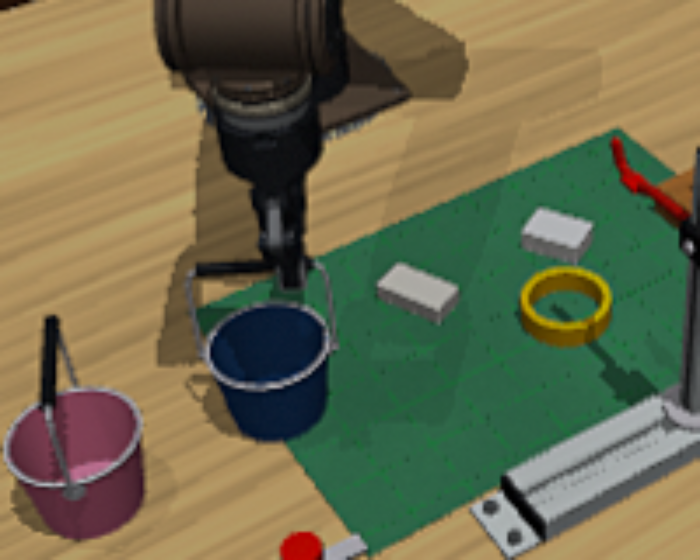

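```bash
python3 - <<'E'
from h import *
plan([.4358,-.2062,.242],-30); plan([.45,.0725,.242],-1.7)
E
```

```text
travel [-0.1021, 0.0, 0.0] dr [-0.0, 0.0003, -0.0004] rows~ 2.0
travel [-0.1022, -0.127, -0.2484] dr [-0.494, 0.0004, -0.0003] rows~ 5.9
```

>>> play_rows(
  claw=[255,255,255,255,255,255,255],
  travel=[
    [-0.01,0,0],
    [-0.025,0,0],
    [-0.045,0,0],
    [-0.065,0,0],
    [-0.085,0,0],
    [-0.102,0,0],
    [-0.102,0,0],
  ],
  dr=[
    [0,0,0],
    [0,0,0],
    [0,0,0],
    [0,0,0],
    [0,0,0],
    [0,0,0],
    [0,0,0],
  ],
)

```text
time: 17.9
eef_pos: [0.4366, -0.2068, 0.244]
tcp_rot: [0.613, 0.352, -0.612, 0.355]
contact_force: [0.3, -0.5, -2.5]
opening: 0.105
```

```bash
python3 - <<'E'
from h import *
st(); plan([.45,.0725,.242],-1.7)
d=cam('scene'); cv2.imwrite('pics/s11.png',cv2.cvtColor(cv2.resize(d['img'][130:310,110:310],None,fx=3.2,fy=3.2),cv2.COLOR_RGB2BGR))
E
```

```text
t 17.9 pos [ 0.4366 -0.2068  0.244 ] phi -29.99 xax [ 0.004 -0.003 -1.   ] F [ 0.26 -0.47 -2.49] M [ 0.07 -0.07  0.05] open 0.105 q [-0.65 -0.16  2.02 -0.    1.27 -0.13]
travel [0.0012, -0.128, -0.2487] dr [-0.4938, 0.0021, -0.0043] rows~ 5.6
```

View pics/s11.png

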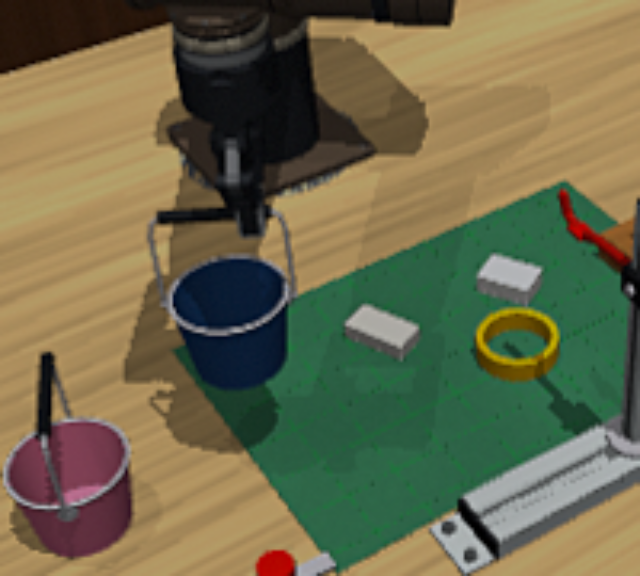

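>>> play_rows(
  claw=[255,255,255,255,255,255,255,255,255,255,255,255,255,255,255,255],
  travel=[
    [0,-0.005,-0.01],
    [0,-0.013,-0.025],
    [0,-0.022,-0.043],
    [0,-0.032,-0.063],
    [0,-0.043,-0.084],
    [0,-0.054,-0.105],
    [0,-0.065,-0.126],
    [0,-0.076,-0.147],
    [0,-0.087,-0.168],
    [0,-0.098,-0.189],
    [0,-0.108,-0.209],
    [0.001,-0.117,-0.227],
    [0.001,-0.124,-0.241],
    [0.001,-0.128,-0.249],
    [0.001,-0.128,-0.249],
    [0.001,-0.128,-0.249],
  ],
  dr=[
    [-0.03,0,0],
    [-0.06,0,0],
    [-0.1,0,-0.001],
    [-0.14,0,-0.001],
    [-0.18,0.001,-0.001],
    [-0.22,0.001,-0.002],
    [-0.26,0.001,-0.002],
    [-0.3,0.001,-0.002],
    [-0.34,0.001,-0.003],
    [-0.38,0.001,-0.003],
    [-0.42,0.002,-0.003],
    [-0.45,0.002,-0.004],
    [-0.475,0.002,-0.004],
    [-0.494,0.002,-0.004],
    [-0.494,0.002,-0.004],
    [-0.494,0.002,-0.004],
  ],
)

```text
time: 19.55
eef_pos: [0.4491, 0.0733, 0.2402]
tcp_rot: [-0.507, -0.494, 0.508, -0.491]
contact_force: [-0.2, -0.3, -2.5]
opening: 0.113
```

```bash
python3 - <<'E'
from h import *
import pickle
st(); plan([.56,.0725,.242],-1.7)
d=cam('scene'); pickle.dump(d,open('s12.pkl','wb')); cv2.imwrite('pics/s12.png',cv2.cvtColor(cv2.resize(d['img'][100:300,200:400],None,fx=2.9,fy=2.9),cv2.COLOR_RGB2BGR))
d=cam('wrist'); save(d,'w12.png'); pickle.dump(d,open('w12.pkl','wb'))
d=cam('top'); pickle.dump(d,open('t12.pkl','wb')); cv2.imwrite('pics/t12.png',cv2.cvtColor(cv2.resize(d['img'][160:310,180:330],None,fx=3.8,fy=3.8),cv2.COLOR_RGB2BGR))
E
```

```text
t 19.55 pos [0.4491 0.0733 0.2402] phi -1.67 xax [-0.003  0.001 -1.   ] F [-0.16 -0.33 -2.54] M [ 0.06 -0.01  0.  ] open 0.113 q [-0.06 -0.22  2.08  0.    1.29 -0.03]
travel [-0.0022, 0.1109, -0.0025] dr [0.0005, -0.0012, 0.0035] rows~ 2.2
```

View pics/s12.png

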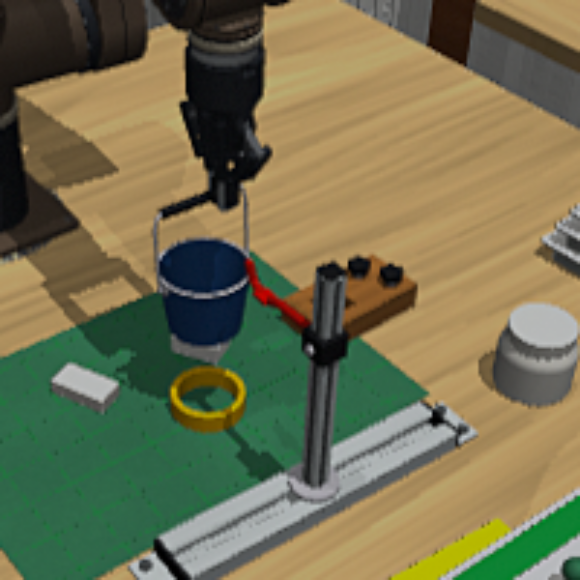

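View pics/w12.png

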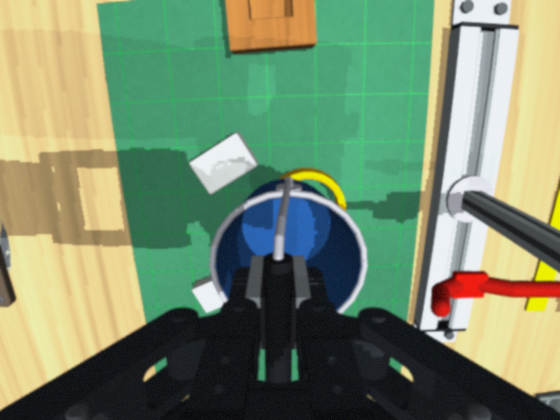

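```bash
python3 - <<'E'
from h import *
import pickle
d=pickle.load(open('w12.pkl','rb'))
im=d['img'];hsv=cv2.cvtColor(im,cv2.COLOR_RGB2HSV); H,S,V=[hsv[...,i].astype(int) for i in range(3)]
red=((H<6)|(H>174))&(S>150)&(V>60)
cols=[(c,np.nonzero(red[:,c])[0]) for c in range(430,520,5)]; print([(c,r.min(),r.max()) for c,r in cols if len(r)])
print('saddle?',onplane(d,[[471,285]],.209).round(4))
for n in ['s12','t12']:
    d=pickle.load(open(n+'.pkl','rb')); g=d['img'].mean(2)
    v,u=np.indices(g.shape); o,r=rays(d,np.c_[u.ravel(),v.ravel()]); P=(o+r*d['range_z'].reshape(-1,1)).reshape(420,560,3)
    m=(g<60)&(P[...,2]>.245)&(P[...,2]<.275)&(P[...,1]<.06)&(P[...,1]>-.03)&(P[...,0]>.40)&(P[...,0]<.5)
    p=P[m]; print(n,len(p),p.min(0).round(4),p.max(0).round(4)); 
    if len(p)>4: 
        f=np.polyfit(p[:,1],p[:,0],1); print('dir x/y',f[0].round(3), 'z vs y',np.polyfit(p[:,1],p[:,2],1).round(3), 'z med',np.median(p[:,2]).round(4))
E
```

```text
[(435, np.int64(286), np.int64(313)), (440, np.int64(284), np.int64(315)), (445, np.int64(281), np.int64(315)), (450, np.int64(279), np.int64(296)), (455, np.int64(272), np.int64(297)), (460, np.int64(272), np.int64(297)), (465, np.int64(272), np.int64(296)), (470, np.int64(272), np.int64(296)), (475, np.int64(273), np.int64(296)), (480, np.int64(272), np.int64(296)), (485, np.int64(273), np.int64(291)), (490, np.int64(278), np.int64(292)), (495, np.int64(279), np.int64(293)), (500, np.int64(280), np.int64(294)), (505, np.int64(281), np.int64(294)), (510, np.int64(282), np.int64(295)), (515, np.int64(282), np.int64(296))]
saddle? [[0.5593 0.043  0.209 ]]
s12 65 [ 0.4433 -0.0009  0.2545] [0.4558 0.0594 0.2654]
dir x/y 0.016 z vs y [-0.02   0.261] z med 0.2607
t12 29 [ 4.415e-01 -1.000e-04  2.571e-01] [0.4526 0.0137 0.2661]
dir x/y -0.064 z vs y [-0.093  0.262] z med 0.2623
```

View pics/t12.png

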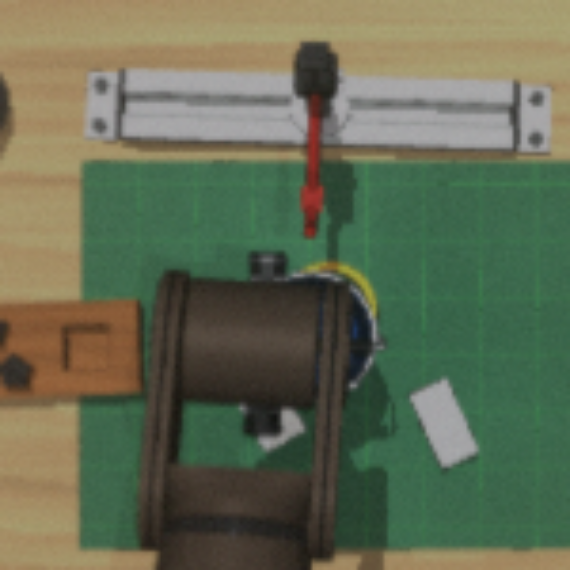

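>>> play_rows(
  claw=[255,255,255,255,255,255,255,255,255,255,255],
  travel=[
    [0,0.01,-0.002],
    [0,0.022,-0.002],
    [0,0.036,-0.002],
    [0,0.05,-0.002],
    [0,0.064,-0.002],
    [0,0.078,-0.002],
    [0,0.092,-0.002],
    [0,0.104,-0.002],
    [0,0.1105,-0.002],
    [0,0.1105,-0.002],
    [0,0.1105,-0.002],
  ],
  dr=[
    [0,-0.001,0.003],
    [0,-0.001,0.003],
    [0,-0.001,0.003],
    [0,-0.001,0.003],
    [0,-0.001,0.003],
    [0,-0.001,0.003],
    [0,-0.001,0.003],
    [0,-0.001,0.003],
    [0,-0.001,0.003],
    [0,-0.001,0.003],
    [0,-0.001,0.003],
  ],
)

```text
time: 20.8
eef_pos: [0.5598, 0.0713, 0.2402]
tcp_rot: [0.508, 0.492, -0.508, 0.492]
contact_force: [0.5, 0.0, -3.3]
opening: 0.112
```

```bash
python3 - <<'E'
from h import *
import pickle
st(); plan([.5595,.072,.205],-1.7)
d=cam('scene'); pickle.dump(d,open('s13.pkl','wb')); cv2.imwrite('pics/s13.png',cv2.cvtColor(cv2.resize(d['img'][120:280,220:380],None,fx=3.7,fy=3.7,interpolation=cv2.INTER_CUBIC),cv2.COLOR_RGB2BGR))
d=cam('wrist'); save(d,'w13.png'); pickle.dump(d,open('w13.pkl','wb'))
E
```

```text
t 20.8 pos [0.5598 0.0713 0.2402] phi -1.76 xax [-0.  0. -1.] F [ 0.5   0.   -3.27] M [ 0.04 -0.05 -0.  ] open 0.112 q [-0.05  0.04  1.84  0.    1.26 -0.02]
travel [0.0352, -0.0003, -0.0006] dr [-0.001, -0.0004, 0.0002] rows~ 0.7
```

View pics/s13.png

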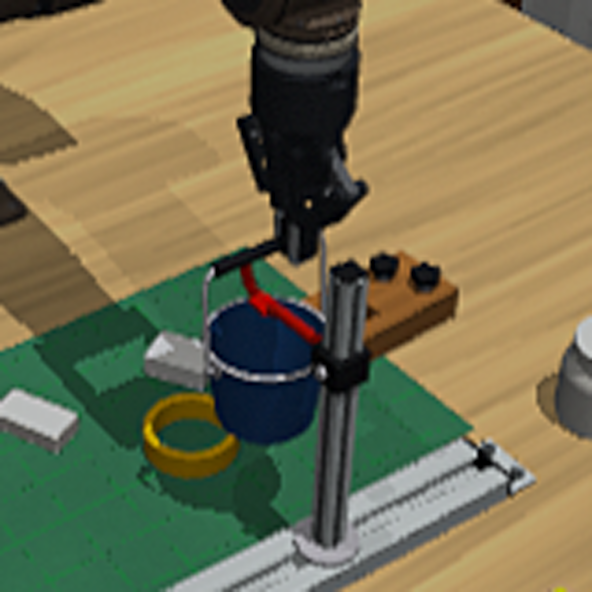

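View pics/w13.png

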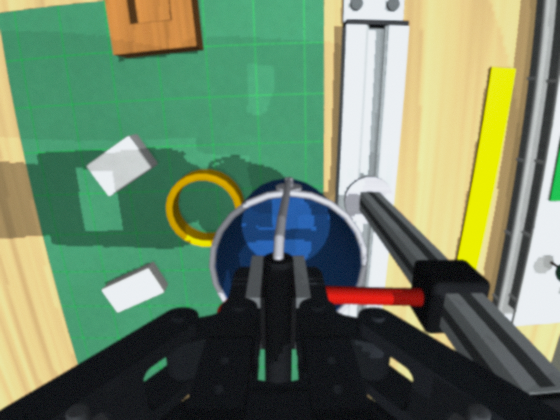

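>>> play_rows(
  claw=[255,255,255,255,255,255,255,255],
  travel=[
    [0.005,-0.0003,-0.0005],
    [0.012,-0.0003,-0.0005],
    [0.02,-0.0003,-0.0005],
    [0.028,-0.0003,-0.0005],
    [0.034,-0.0003,-0.0005],
    [0.038,-0.0003,-0.0005],
    [0.038,-0.0003,-0.0005],
    [0.038,-0.0003,-0.0005],
  ],
  dr=[
    [0,0,0],
    [0,0,0],
    [0,0,0],
    [0,0,0],
    [0,0,0],
    [0,0,0],
    [0,0,0],
    [0,0,0],
  ],
)

```text
time: 21.7
eef_pos: [0.5594, 0.0719, 0.2025]
tcp_rot: [0.508, 0.492, -0.507, 0.492]
contact_force: [0.4, -0.1, -2.5]
opening: 0.111
```

```bash
python3 - <<'E'
from h import *
import pickle
st(); plan([.5595,.072,.197],-1.7)
d=cam('scene'); pickle.dump(d,open('s14.pkl','wb')); cv2.imwrite('pics/s14.png',cv2.cvtColor(cv2.resize(d['img'][170:280,260:340],None,fx=5.4,fy=5.4,interpolation=cv2.INTER_CUBIC),cv2.COLOR_RGB2BGR))
E
```

```text
t 21.7 pos [0.5594 0.0719 0.2025] phi -1.75 xax [ 0.  0. -1.] F [ 0.36 -0.14 -2.51] M [0.07 0.01 0.02] open 0.111 q [-0.05  0.07  1.88  0.    1.19 -0.02]
travel [0.0055, 0.0001, -0.0001] dr [-0.0008, -0.0003, -0.0004] rows~ 0.1
```

View pics/s14.png

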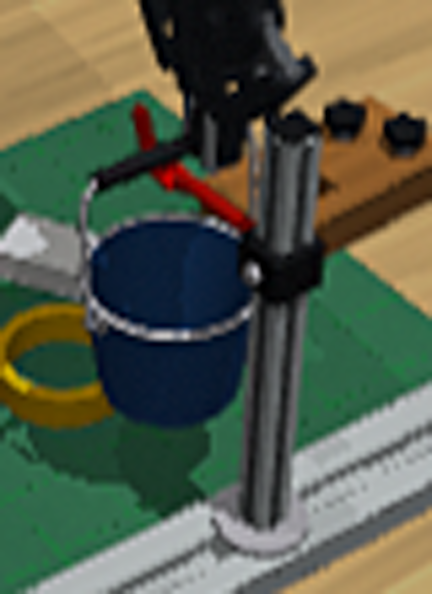

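>>> play_rows(
  claw=[255,255,255,255,255,255],
  travel=[
    [0.0015,0,0],
    [0.003,0,0],
    [0.0045,0,0],
    [0.0055,0,0],
    [0.006,0,0],
    [0.006,0,0],
  ],
  dr=[
    [0,0,0],
    [0,0,0],
    [0,0,0],
    [0,0,0],
    [0,0,0],
    [0,0,0],
  ],
)

```text
time: 22.35
eef_pos: [0.5596, 0.072, 0.1972]
tcp_rot: [0.508, 0.492, -0.507, 0.492]
contact_force: [-1.1, 0.7, -0.2]
opening: 0.114
```

```bash
python3 - <<'E'
from h import *
st()
E
```

```text
t 22.35 pos [0.5596 0.072  0.1972] phi -1.75 xax [ 0.001  0.    -1.   ] F [-1.13  0.7  -0.25] M [ 0.03  0.21 -0.02] open 0.114 q [-0.05  0.07  1.88  0.    1.18 -0.02]
```

>>> play_rows(
  claw=[255,255,255,255],
  travel=[
    [0.0008,0,0],
    [0.0015,0,0],
    [0.0015,0,0],
    [0.0015,0,0],
  ],
  dr=[
    [0,0,0],
    [0,0,0],
    [0,0,0],
    [0,0,0],
  ],
)

```text
time: 22.75
eef_pos: [0.5597, 0.072, 0.1966]
tcp_rot: [0.508, 0.492, -0.507, 0.493]
contact_force: [-4.2, 1.1, 6.1]
opening: 0.106
```

```bash
python3 - <<'E'
from h import *
st()
d=cam('scene');  cv2.imwrite('pics/s15.png',cv2.cvtColor(cv2.resize(d['img'][170:280,260:340],None,fx=5.4,fy=5.4,interpolation=cv2.INTER_CUBIC),cv2.COLOR_RGB2BGR))
E
```

```text
t 22.75 pos [0.5597 0.072  0.1966] phi -1.75 xax [ 0.001  0.    -1.   ] F [-4.17  1.1   6.09] M [-0.02  0.65 -0.09] open 0.106 q [-0.05  0.07  1.89  0.    1.18 -0.02]
```

View pics/s15.png

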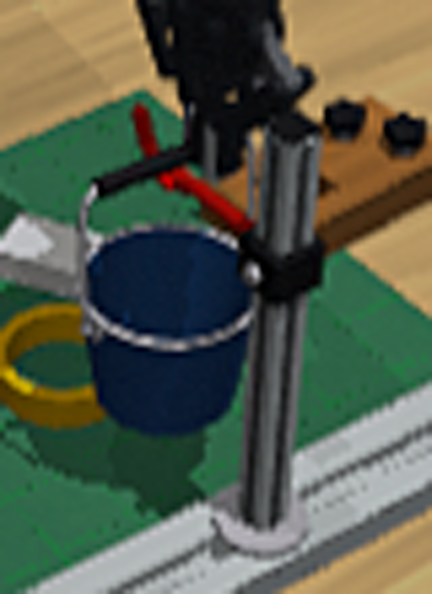

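>>> play_rows(
  claw=[255,255,225,210,195,170,140,120,120,120],
  travel=[
    [-0.0004,0,0],
    [-0.0008,0,0],
    [-0.0008,0,0],
    [-0.0008,0,0],
    [-0.0008,0,0],
    [-0.0008,0,0],
    [-0.0008,0,0],
    [-0.0008,0,0],
    [-0.0008,0,0],
    [-0.0008,0,0],
  ],
  dr=[
    [0,0,0],
    [0,0,0],
    [0,0,0],
    [0,0,0],
    [0,0,0],
    [0,0,0],
    [0,0,0],
    [0,0,0],
    [0,0,0],
    [0,0,0],
  ],
)

```text
time: 23.8
eef_pos: [0.5598, 0.072, 0.1975]
tcp_rot: [0.508, 0.492, -0.507, 0.493]
contact_force: [0.2, 0.3, 0.1]
opening: 0.532
```

```bash
python3 - <<'E'
from h import *
st()
d=cam('scene');  cv2.imwrite('pics/s16.png',cv2.cvtColor(cv2.resize(d['img'][170:280,260:340],None,fx=5.4,fy=5.4,interpolation=cv2.INTER_CUBIC),cv2.COLOR_RGB2BGR))
d=cam('wrist'); save(d,'w16.png')
E
```

```text
t 23.8 pos [0.5598 0.072  0.1975] phi -1.75 xax [ 0.002  0.    -1.   ] F [0.21 0.26 0.12] M [ 0.04 -0.04  0.02] open 0.532 q [-0.05  0.07  1.88  0.    1.18 -0.02]
```

View pics/s16.png

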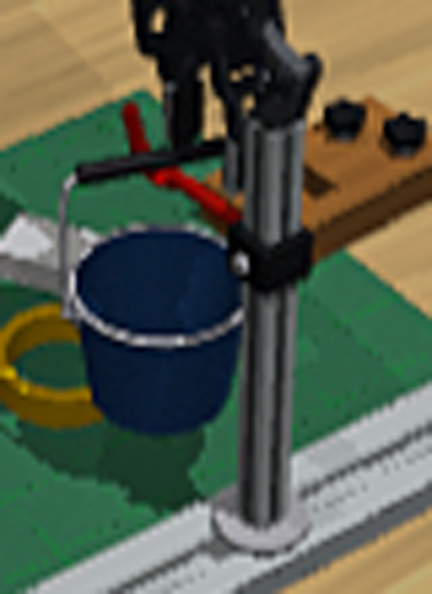

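View pics/w16.png

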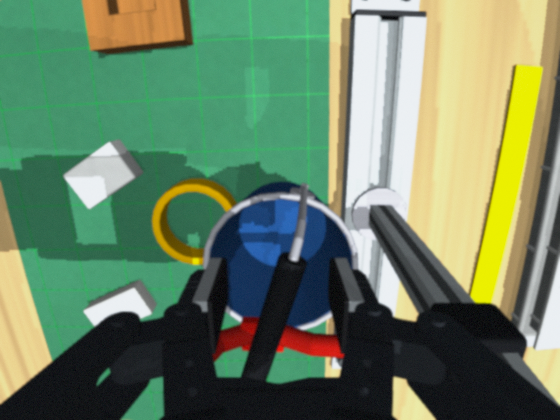

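>>> play_rows(
  claw=[120,120,120,120,120,120,120,120,120,120,120],
  travel=[
    [-0.005,0,0],
    [-0.015,0,0],
    [-0.025,0,0],
    [-0.04,0,0],
    [-0.06,0,0],
    [-0.09,0,0],
    [-0.12,0,0],
    [-0.15,0,0],
    [-0.17,0,0],
    [-0.17,0,0],
    [-0.17,0,0],
  ],
  dr=[
    [0,0,0],
    [0,0,0],
    [0,0,0],
    [0,0,0],
    [0,0,0],
    [0,0,0],
    [0,0,0],
    [0,0,0],
    [0,0,0],
    [0,0,0],
    [0,0,0],
  ],
)

```text
time: 25.0
eef_pos: [0.5595, 0.072, 0.3681]
tcp_rot: [0.508, 0.492, -0.507, 0.493]
contact_force: [0.3, 0.4, -1.0]
opening: 0.533
```

```bash
python3 - <<'E'
from h import *
import pickle
st()
d=cam('scene'); pickle.dump(d,open('s17.pkl','wb')); cv2.imwrite('pics/s17.png',cv2.cvtColor(cv2.resize(d['img'][160:290,250:350],None,fx=4.6,fy=4.6,interpolation=cv2.INTER_CUBIC),cv2.COLOR_RGB2BGR))
d=cam('wrist'); save(d,'w17.png'); pickle.dump(d,open('w17.pkl','wb'))
E
```

```text
t 25.0 pos [0.5595 0.072  0.3681] phi -1.75 xax [ 0.003  0.    -1.   ] F [ 0.26  0.4  -0.98] M [-0.02  0.02  0.  ] open 0.533 q [-0.05 -0.03  1.68  0.    1.49 -0.02]
```

View pics/s17.png

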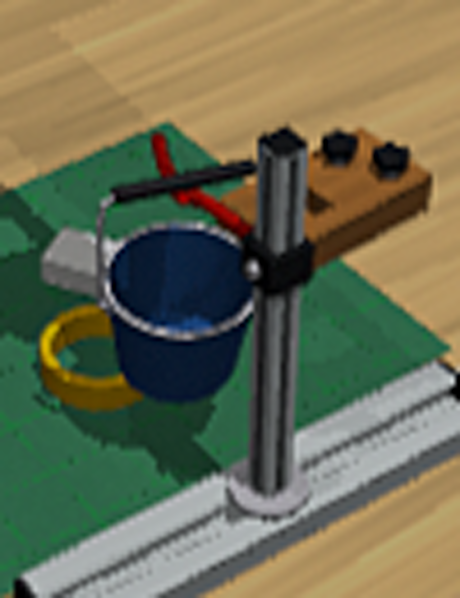

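View pics/w17.png

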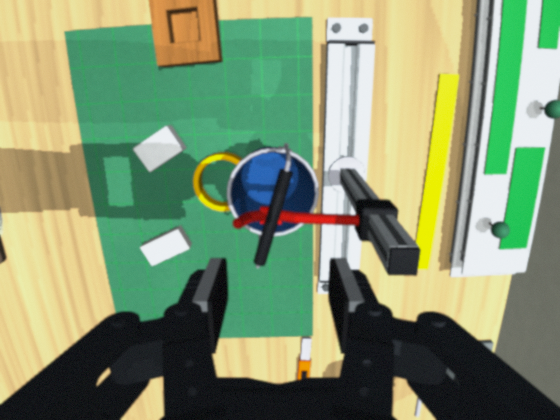

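Hung and released: the sleeve runs from (286,172) to (262,264), crossing the red rod near (273,217), which is its middle. I'll back the arm off, let it settle, then measure yaw, tilt and centring.

>>> play_rows(
  claw=[120,120,120,120,120,120,120,120,120,120,120,120,120,120,120],
  travel=[
    [-0.02,0,0],
    [-0.04,0,0],
    [-0.04,0,0],
    [-0.04,0,0],
    [-0.04,0,0],
    [-0.04,0,0],
    [-0.04,0,0],
    [-0.04,0,0],
    [-0.04,0,0],
    [-0.04,0,0],
    [-0.04,0,0],
    [-0.04,0,0],
    [-0.04,0,0],
    [-0.04,0,0],
    [-0.04,0,0],
  ],
  dr=[
    [0,0,0],
    [0,0,0],
    [0,0,0],
    [0,0,0],
    [0,0,0],
    [0,0,0],
    [0,0,0],
    [0,0,0],
    [0,0,0],
    [0,0,0],
    [0,0,0],
    [0,0,0],
    [0,0,0],
    [0,0,0],
    [0,0,0],
  ],
)

```text
time: 26.6
eef_pos: [0.5589, 0.072, 0.4058]
tcp_rot: [-0.507, -0.493, 0.508, -0.492]
contact_force: [0.6, 0.5, -0.2]
opening: 0.534
```

```bash
cat > meas.py <<'E'
from h import *
import pickle,sys
tag=sys.argv[1]
st()
ds=cam('scene'); dw=cam('wrist'); save(dw,f'w{tag}.png'); cv2.imwrite(f'pics/s{tag}.png',cv2.cvtColor(cv2.resize(ds['img'][160:290,250:350],None,fx=4.6,fy=4.6,interpolation=cv2.INTER_CUBIC),cv2.COLOR_RGB2BGR))
pickle.dump((ds,dw),open(f'm{tag}.pkl','wb'))
def cloud(d):
    g=d['img'].mean(2); v,u=np.indices(g.shape); o,r=rays(d,np.c_[u.ravel(),v.ravel()]); return (o+r*d['range_z'].reshape(-1,1)).reshape(420,560,3),g,u,v
for n,d in (('w',dw),('s',ds)):
    P,g,u,v=cloud(d); hsv=cv2.cvtColor(d['img'],cv2.COLOR_RGB2HSV); H,S,V=[hsv[...,i].astype(int) for i in range(3)]
    ok=(abs(P[...,0]-.559)<.08)&(abs(P[...,1]-.043)<.08)
    m=ok&(g<55)&(P[...,2]>.19)&(P[...,2]<.25)&(P[...,0]<.61)&(S<150)
    p=P[m]; c=p.mean(0); w=np.linalg.svd(p-c)[2][0]; w=w*np.sign(w[1]); t=(p-c)@w; k=(t>np.percentile(t,1))&(t<np.percentile(t,99))
    print(n,'sleeve n',len(p),'yaw vs y deg',np.degrees(np.arctan2(-w[0],w[1])).round(1),'pitch',np.degrees(np.arcsin(w[2])).round(1),'ends',(c+w*t[k].min()).round(4),(c+w*t[k].max()).round(4),'mid',(c+w*(t[k].min()+t[k].max())/2).round(4))
    red=ok&((H<6)|(H>174))&(S>150)&(V>50)&(P[...,2]>.17); p=P[red]; f=np.polyfit(p[:,0],p[:,1],1); print(n,'hook n',len(p),'yaw',(180+np.degrees(np.arctan(f[0]))).round(2),'x',p[:,0].min().round(4),'y at .5588',np.polyval(f,.5588).round(4))
    top=(P[...,2]>.285)&(P[...,2]<.31)&(abs(P[...,0]-.65)<.03)&(abs(P[...,1]-.04)<.03); 
    if top.any(): print(n,'post top',np.median(P[top],0).round(4))
    b=ok&(H>98)&(H<125)&(S>110); p=P[b]; print(n,'pail z',np.percentile(p[:,2],[1,99]).round(3))
E
python3 meas.py 18
```

```text
t 26.6 pos [0.5589 0.072  0.4058] phi -1.75 xax [-0.001  0.    -1.   ] F [ 0.61  0.49 -0.17] M [-0.02 -0.04  0.  ] open 0.534 q [-0.05 -0.04  1.62  0.    1.56 -0.02]
w sleeve n 876 yaw vs y deg -17.7 pitch 0.6 ends [0.5387 0.0013 0.2167] [0.5654 0.0849 0.2176] mid [0.5521 0.0431 0.2172]
w hook n 889 yaw 177.81 x 0.5203 y at .5588 0.0437
w post top [0.6408 0.0426 0.2996]
w pail z [0.056 0.497]
s sleeve n 102 yaw vs y deg -19.4 pitch 0.7 ends [5.409e-01 5.000e-04 2.135e-01] [0.5699 0.0828 0.2146] mid [0.5554 0.0417 0.214 ]
s hook n 80 yaw 178.03 x 0.5222 y at .5588 0.0421
s post top [0.6476 0.0372 0.2963]
s pail z [0.058 0.569]
```

View pics/w18.png

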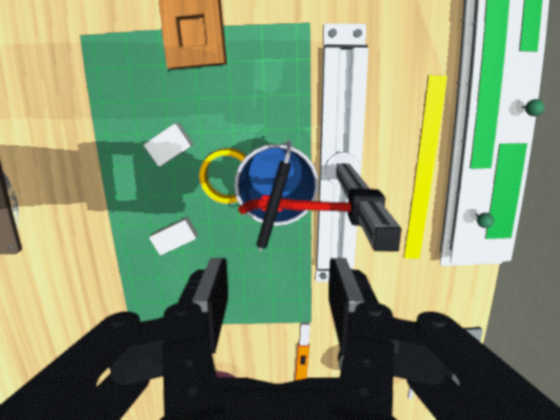

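View pics/s18.png

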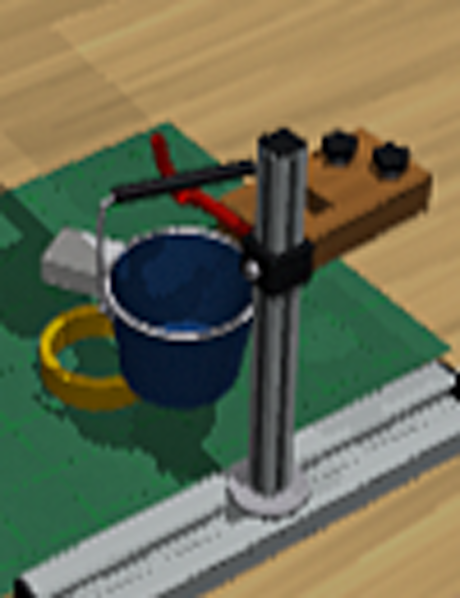

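```bash
python3 meas.py 19 | grep -E 'sleeve|hook|^t'; python3 - <<'E'
from h import *
import pickle
ds,d=pickle.load(open('m19.pkl','rb'))
g=d['img'].mean(2); v,u=np.indices(g.shape); o,r=rays(d,np.c_[u.ravel(),v.ravel()]); P=(o+r*d['range_z'].reshape(-1,1)).reshape(420,560,3)
hsv=cv2.cvtColor(d['img'],cv2.COLOR_RGB2HSV);S=hsv[...,1]
m=(P[...,2]>.12)&(P[...,2]<.15)&(np.hypot(P[...,0]-.55,P[...,1]-.043)<.062)&(S<90)
p=P[m]; c=p.mean(0); n=np.linalg.svd(p-c)[2][2]; n*=np.sign(n[2]); print('rim n',len(p),'c',c.round(4),'normal',n.round(3),'tilt deg',np.degrees(np.arccos(n[2])).round(1))
# other objects unchanged: compare scene0 with scene now
d0=pickle.load(open('scene0.pkl','rb'))['img'].astype(int); df=abs(d0-ds['img'].astype(int)).max(2)>50
cv2.imwrite('pics/diff19.png',(df*255).astype(np.uint8)); save(ds,'full19.png')
E
```

```text
t 26.7 pos [0.5589 0.072  0.4058] phi -1.75 xax [-0.001  0.    -1.   ] F [ 0.11 -0.47 -0.51] M [-0.07  0.01 -0.04] open 0.529 q [-0.05 -0.04  1.62  0.    1.56 -0.02]
w sleeve n 867 yaw vs y deg -17.8 pitch 0.5 ends [0.5387 0.0014 0.2167] [0.5654 0.0847 0.2175] mid [0.5521 0.0431 0.2171]
w hook n 884 yaw 177.86 x 0.5202 y at .5588 0.0437
s sleeve n 102 yaw vs y deg -19.1 pitch 0.8 ends [0.5412 0.0009 0.2137] [0.5699 0.0837 0.2149] mid [0.5555 0.0423 0.2143]
s hook n 78 yaw 178.33 x 0.5223 y at .5588 0.0417
rim n 902 c [0.5553 0.0469 0.1325] normal [ 0.017 -0.012  1.   ] tilt deg 1.2
```

View pics/full19.png

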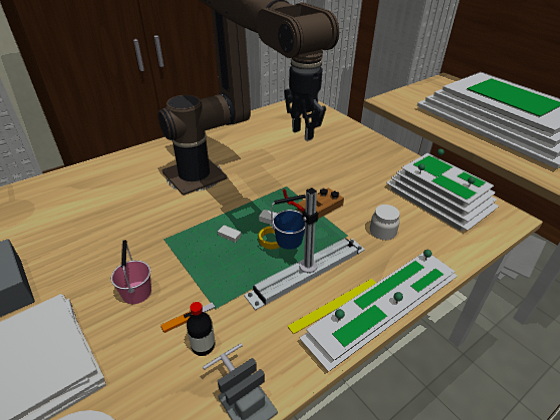

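View pics/diff19.png

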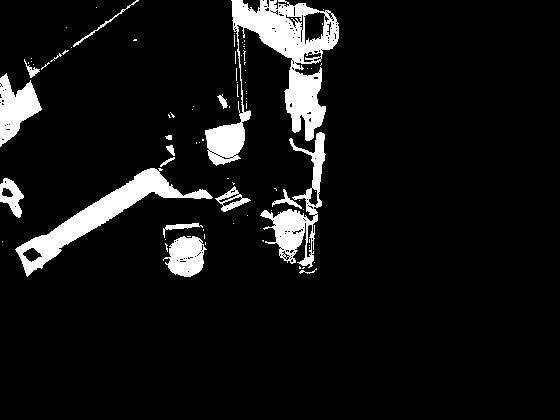

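```bash
python3 -c "
from h import *
print(ctrl.sign_off())"
```

```text
the job is handed in; nothing more can be done
None
```

The hook post is locked in the rail and the blue pail hangs on it, released. I handed the job in at about 27 s of the 69 s allowed.

**What I did:** I gripped the post by its plain top and lowered its foot through the slot with the arm along the rail. Once the flange met the rail, I turned it a quarter turn and let go. I then picked the pail up beside the middle of its grip, lowered it onto the saddle, opened the gripper and raised the arm clear.

**What the last checks showed:**
- **Hook arm:** it points at 177.8–178.3°, against about 178.2° for straight out from the rail towards the robot.
- **Grip position:** the middle of the grip lies over the dip, within a few mm. The two cameras disagree by about 3 mm in x.
- **Pail:** it is about 1° off level and did not move between two sets of measurements about 0.1 s apart.
- **Other objects:** comparing the scene picture with the first one showed changes only where the robot, post and pail were or are now, plus their shadows.

**What was not perfect:**
- **Post lean:** the post leans towards the robot under the pail's weight. From the 1.5 mm play in the foot I expect about 2°, but I did not measure the angle cleanly.
- **Grip angle:** the grip swung about 18° on the saddle at release, so it is not exactly square to the hook. It was stable, so I left it.
- **Failed measurement:** one automatic reading of the rail's edge came out wrong, so I used the rail angle from my two earlier measurements instead.

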